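# Load a vial with one stroke of the hand-cranked loader

## Robot

A 6-joint arm with a two-finger parallel gripper is mounted at the origin on the work surface; the furniture and walls round the work are solid. World frame = base frame: x ahead of the robot, y to its left, z up, the work surface at z = 0. Lengths are in m, angles in rad, forces in N, time in s.
With the tool pointing down it reaches from about 0.375 to 0.825 m from the base axis. Payload 5.5 kg.
Tool frame: the origin (TCP) lies midway between the tips of the shut fingers; the grasp point (between the pads) lies 19 mm behind it; z points along the fingers, x is the direction in which the jaws open and shut, and the axes are right-handed (so a half turn about z gives the same grasp; the last joint's range is limited). The gripper opens to 85 mm and grips with 20 to 120 N. Pads are 22 mm wide; open, the fingers measure 114 mm over their backs; the gripper's body (76 mm by 85 mm) begins 54 mm behind the grasp point. The pads swing forward as they close: fully open they stand 13 mm farther back than shut.
Start: joints at [1.294, 0.314, -0.047, 1.21, 0, 1.571], TCP at [0.164, 0.577, 0.231] pointing down, gripper open.
Joint ranges: [-2.67, 2.67], [-0.69, 1.73], [-1.03, 1.25], [-2.08, 2.16], [-1.42, 1.45], [-3.14, 3.14]. Speed limits (rad/s): [2.39, 2.39, 3.01, 3.14, 3.14, 3.14].

## Interface

Orientations are given as a unit quaternion [w, x, y, z].
In Python, from cell import manip gives the robot as it stands.
- The arm moves only by the shell command python3 -m inch 'ROWS' [OPENING]. ROWS is JSON, a list of rows, each a list of 4 numbers: the shift along the tool's x, y, z in m, then the turn about the tool's z in degrees. In form: [[dx, dy, dz, yaw], ...]. A call has 1 to 5 rows; each row shifts and turns the pose as measured when the row begins, along the tool's axes as they then stand; what a row does not reach is not made up. A row lasts 1/8 s, in which the tool goes at most 62.5 mm and 10.7 degrees, less where a joint would pass 70% of its speed; a pose out of reach is approached as far as the arm can. A call is refused whole if a number of a shift passes 0.0625 or a number of a turn 10.7, either way. A call with a gripper value outside its range is refused whole. OPENING is the closure in counts, from 0 (fully open) to 255 (shut), set as the call begins (- or left out, the last holds). The fingers move at their own pace and stop on an object; the grip force is fixed at half the most. Time passes only in rows, so rows that do not move let the fingers close. It gives the time, the measured TCP pose, the force and the opening at its end, in the units of the state.
- manip.state(): the state, without advancing time (a new reading comes with each control period).
- manip.get_image(name): name is "side" or "top" or "wrist"; returns a dict with "color" (420x560x3 uint8, red, green, blue), "fx", "fy", "cx", "cy" (pixels), "rvec" (rotation vector, rad) and "tvec" (3), from world to camera coordinates, as OpenCV has them. Camera axes: x right, y down, z forward; pixel columns grow to the right and rows downward; lengths in m; the calibration is good to about 2 mm. The wrist camera is an equidistant fisheye: a pixel r from the principal point sees the ray r / f radians off the axis. A picture is of the moment at which its call begins. There is no depth.
- manip.sign_off(): hands the job in, once; it reports no verdict.
Trained networks look in the newest picture that a camera, given by its name, has taken for a name from the list of things; names that differ only in an ending like _2 or _b are one class to them, and where a whole thing is asked for, a point or a joint stands for the part that bears it (a point fixed in the world has none). Each returns a list of dicts, best first, with "conf" (0 to 1); they miss things now and then, are a little off and sometimes report something else, mostly with a low value. They report only what shows in the picture. A call takes as long as a camera call. They do not tell look-alikes from the thing itself.
- manip.search_frame(camera, thing): "xyz" ([x, y, z] in m, in the coordinates of the camera as it stood for that picture, good to about 4 mm: the middle of the surface that is visible of it).
- manip.cut_out(camera, thing): "pixels" (420x560 bool, what is visible of it).
The state is a dict: "time_s": time; "joints": joint angles; "joint_vel": joint speeds; "joint_efforts": joint torques, N m; "position": TCP position; "tcp_rot": TCP orientation; "force": force on the tool from outside, world axes, zero at the start; "moment": the same for the moment, N m; "grip_width": finger opening in m.
Only numpy, scipy, OpenCV 4.12 (cv2) and the standard library are available. Lean on these libraries where they do the work, as an engineer would, in place of code of your own. Each camera call takes 0.05 s, during which the arm holds its last target.

## Task

Lay the small white vial in the loader's open cradle, cap toward the orange pusher, and let go of it. Then turn the green handwheel by its handle one full revolution clockwise (seen from above), at an even pace, so that the pusher drives the vial into the black chamber and comes back; at the end of the turn bring the wheel up against its stop and press it home there with a firm push of about 15 N (never push the handle with more than 25 N), then let go. Leave everything else on the table alone.

Things in the scene. Friction and masses are not known exactly. Their poses are not given: they have to be found in the camera images.
- loader: hand-cranked vial loader, a fixed machine: grey base 130x330x14 mm, white gearbox 110x155 mm (top at 76 mm) under the green handwheel, then an open two-rod cradle, then a black chamber block. Origin on the table under the cradle line; +y runs from the wheel along the cradle into the chamber (the way the pusher drives), z up
- wheel_axis (a point): point on the vertical axis of the loader's green handwheel at the height of the handle's middle, 119.5 mm above the table; axes as the loader's. Wheel 141 mm over the rim, its top 97 mm above the table
- handle_mid (a point): middle of the upright black crank handle on the wheel: 18 mm diameter, 46 mm tall (96.5 to 142.5 mm above the table), turning freely on its own pin, 55 mm from the wheel axis. At rest it points to the loader's -y side, away from the cradle, over a red pointer on the gearbox
- wheel (a joint): angle of the handwheel shaft in rad, growing as it turns clockwise seen from above; 0 at the start (at home); a fixed stop ends the turn at 6.283 (one full turn, handle over the red pointer); blocked backwards. Friction takes about 5 N at the handle and a return spring adds up to about 5 N in the first half; the wheel stays where it is left
- coupling (a joint): twist in rad of the stiff spring coupling by which the hand ring (with the handle) drives the wheel's shaft, growing when the handle is pushed clockwise: 0.0138 rad for each 10 N of push along the turn, 0 when released; it breaks above 25 N (0.0345 rad) either way
- pusher (a joint): travel in m of the orange-tipped pusher (20 mm dia.) along the loader's +y, driven by the wheel: 0 at home, 0.066 at half a turn, back to 0 after the full turn
- trough (a point): centre of the loader's open cradle (loader's axes), at a lying vial's axis height: 55 mm above the table, 150 mm from the wheel axis. Two level steel rods 8 mm thick, 24 mm wide over both (fingers pass beside them; 26 mm of air beneath); a vial laid along them centres itself. Free length 70 mm: pusher face at y = -35 mm, chamber mouth at y = +35 mm of this point
- chamber (a point): where the centre of a fully loaded vial lies: on the cradle line, 53 mm beyond the trough point (+y), inside the bore (34 mm dia., 50 mm deep) of the black chamber block, 60 mm wide, top at 83 mm
- vial_center (a point): centre of the small white vial with ribbed white screw cap, 25 mm diameter, 44 mm long, lying level. Its own z axis runs along the vial from the base to the cap. It waits on the rest with its axis 50 mm above the table
- vial_cap (a point): centre of the vial's cap end face, 22 mm from vial_center
- rest_mid (a point): centre of the vial rest, at a lying vial's axis height (50 mm): fixed grey plate 60x90x12 mm with two steel rods as in the loader, running along this point's y axis, 72 mm long between 26 mm wide end plates; the vial lies along y, cap to -y
- bottle: open white plastic bottle, 61 mm dia., 128 mm tall, bystander; origin at the centre of its underside
- jug: pale blue measuring jug, 149x107x124 mm, bystander; origin at the centre of its underside
- jar: white jar with black ribbed cap, 52 mm dia., 107 mm tall, bystander; origin at the centre of its underside
Not all that is in view belongs to the job. Leave any blue, red or yellow look-alike of the part that bears vial_center alone.

How it is judged:
On the way, in this order (a step that is already met when the one before it is completed fails the run):
1. the vial lies released in the open cradle, cap toward the pusher, with the wheel still at home (x of vial_center in the frame of trough between -0.004 and 0.004 m and y of vial_center in the frame of trough between -0.016 and 0.016 m and z of vial_center in the frame of trough between -0.004 and 0.004 m and y of vial_cap in the frame of trough below 0 m and value of joint wheel below 0.15 rad and contact force between the fingers and vial below 0.1 N), for 0.2 s.
2. half a turn done: the pusher is forward and the vial is in the chamber (value of joint wheel above 3.1 rad and value of joint pusher above 0.055 m and y of vial_center in the frame of chamber between -0.006 and 0.006 m and y of vial_cap in the frame of chamber below -0.012 m).
3. the turn is complete and the wheel is pressed against its stop with at least 12 N at the handle (coupling twisted 0.0165 rad) (value of joint wheel above 6.253 rad and value of joint coupling above 0.0165 rad), for 0.15 s.
At the end, for the whole second after the job is handed in: the wheel stands at the end of its one revolution (within 0.03 rad of the stop at 6.283), the pusher is back (within 3 mm), and the vial rests in the chamber, cap toward the pusher, its centre within 6 mm along and 4 mm across of the chamber site; the handle is released (value of joint wheel above 6.253 rad and velocity of joint wheel below 0.05 rad/s and value of joint pusher below 0.003 m and x of vial_center in the frame of chamber between -0.004 and 0.004 m and y of vial_center in the frame of chamber between -0.006 and 0.006 m and z of vial_center in the frame of chamber between -0.004 and 0.004 m and y of vial_cap in the frame of chamber below -0.012 m and linear speed of vial below 0.01 m/s); the robot touches nothing.
It fails at once if the wheel is forced: the handle is pushed along the turn with more than 25 N (coupling twisted over 0.0345 rad) (value of joint coupling above 0.0345 rad or value of joint coupling below -0.0345 rad).
It fails at once if the wheel is spun faster than 4 rad/s (velocity of joint wheel above 4 rad/s).
It fails at once if the vial is dropped off the cradle (height (world z) of vial_center below 0.035 m).
It fails at once if a bystander is shifted by more than 3 cm (distance of any of bottle, jug, jar from where it was at the start of the episode above 0.03 m).
It also fails if it takes over 70 s, if anything falls off the work surface, if the arm or the gripper's body presses on something with over 40 N, if the wrist force passes 120 N, or if a joint passes its speed limit or range.

## Working session

There is one attempt and no reset: what is moved stays moved. The work goes in short steps, Python scripts to look and compute and a shell command to move; the robot and the scene stay as the last step left them, time stands still between calls to the robot, and variables do not carry over. Pictures are saved under pics/ and viewed, and the job is handed in when it is done.

```bash
ls; mkdir -p pics
cat > h.py <<'E'
import numpy as np,cv2
from cell import manip
from scipy.spatial.transform import Rotation as R
def save(cam,fn):
    im=manip.get_image(cam); cv2.imwrite('pics/'+fn,im['color'][:,:,::-1]); return im
def c2w(im,p):
    Rm=cv2.Rodrigues(np.array(im['rvec'],float))[0]; return Rm.T@(np.array(p)-np.array(im['tvec']).ravel())
def find(im,cam,thing):
    return [(round(d['conf'],2),c2w(im,d['xyz']).round(4).tolist()) for d in manip.search_frame(cam,thing)]
E
python3 - <<'E'
from h import *
s=manip.state(); print(s['time_s'],s['position'],s['tcp_rot'],s['force'],s['grip_width'])
for c in ['side','top','wrist']:
    im=save(c,c+'0.png')
    for t in ['loader','wheel_axis','handle_mid','trough','chamber','vial_center','vial_cap','rest_mid','bottle','jug','jar']:
        try: print(c,t,find(im,c,t))
        except Exception as e: print(c,t,e)
E
```

```text
pics
0.0 [0.16382193 0.57660154 0.23044799] [ 5.11420885e-04  7.97896742e-01  6.02793572e-01 -6.61089070e-04] [ 0.03992909  0.31138236 -0.27553199] 0.0852128546293863
side loader [(0.88, [0.4995, -0.0335, 0.0619])]
side wheel_axis [(0.84, [0.499, -0.0314, 0.0587])]
side handle_mid [(0.41, [0.4733, -0.1784, 0.1242])]
side trough [(0.9, [0.4992, -0.0342, 0.0629])]
side chamber [(0.95, [0.5024, -0.0367, 0.0611])]
side vial_center [(0.59, [0.4637, 0.3112, 0.0592]), (0.44, [0.5689, 0.2993, 0.023])]
side vial_cap [(0.71, [0.4067, 0.419, 0.0164]), (0.51, [0.5643, 0.2988, 0.018]), (0.51, [0.3518, 0.3299, 0.0229])]
side rest_mid [(0.92, [0.4716, 0.3247, 0.0112])]
side bottle [(0.65, [0.5162, 0.4614, 0.0789])]
side jug [(0.65, [0.6706, -0.3498, 0.0799])]
side jar [(0.82, [0.5497, -0.3833, 0.065]), (0.73, [0.481, -0.1323, 0.0923])]
top loader [(0.61, [0.5041, -0.0412, 0.0724])]
top wheel_axis [(0.83, [0.5009, -0.0396, 0.0803]), (0.34, [0.4617, 0.2964, 0.0116])]
top handle_mid []
top trough []
top chamber [(0.89, [0.5034, -0.0436, 0.0791])]
top vial_center [(0.58, [0.3445, 0.3241, 0.0291]), (0.5
[... 242 characters left out ...]
2]), (0.49, [0.5651, 0.2856, 0.0256])]
top rest_mid [(0.55, [0.4612, 0.2996, 0.0141])]
top bottle [(0.5, [0.5126, 0.4253, 0.0829])]
top jug [(0.81, [0.6852, -0.3964, 0.0563])]
top jar [(0.6, [0.5412, -0.3881, 0.1041])]
wrist loader [(0.61, [0.4434, -0.1047, 0.0517])]
wrist wheel_axis [(0.92, [0.4408, -0.1056, 0.0514])]
wrist handle_mid [(0.7, [0.4406, -0.105, 0.051])]
wrist trough [(0.66, [0.4368, -0.1076, 0.0522])]
wrist chamber [(0.72, [0.4356, -0.1059, 0.0501])]
wrist vial_center [(0.79, [0.3943, 0.4203, 0.0184]), (0.62, [0.5328, 0.2013, 0.0156])]
wrist vial_cap [(0.65, [0.3972, 0.4145, 0.0186]), (0.49, [0.5343, 0.2039, 0.0137])]
wrist rest_mid []
wrist bottle []
wrist jug []
wrist jar []
```

View pics/top0.png

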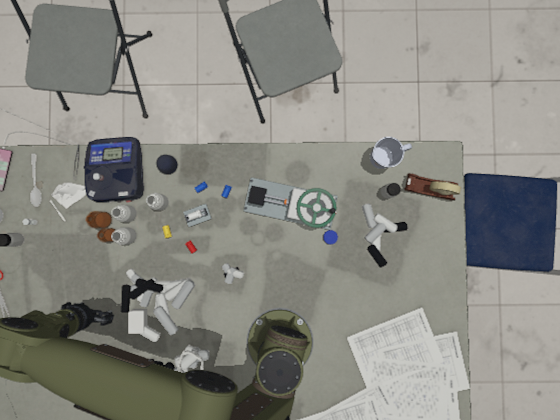

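View pics/side0.png

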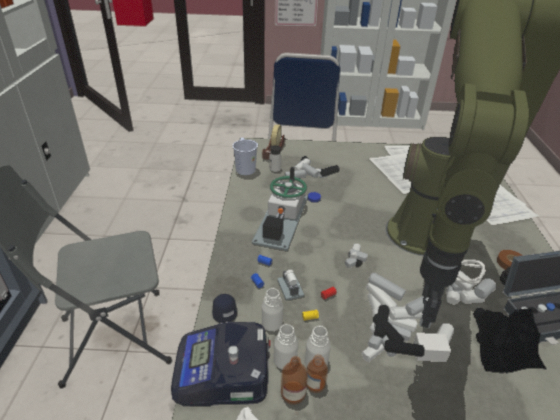

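View pics/wrist0.png

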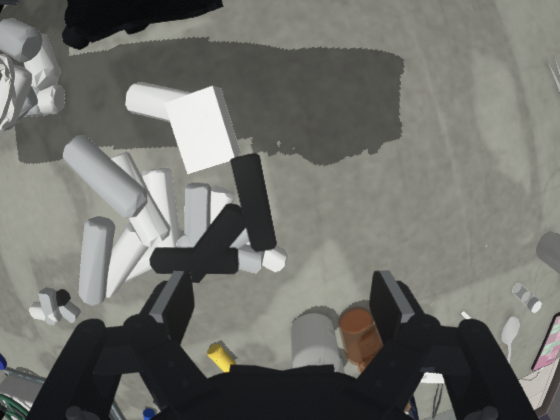

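The top view shows the white vial on its rest near (198,215), the loader from (245,200) to (335,207) with the wheel at right, and coloured look-alikes around it. I'll zoom in on these.

```bash
python3 - <<'E'
import cv2
a=cv2.imread('pics/top0.png')
cv2.imwrite('pics/z1.png',cv2.resize(a[165:240,180:345],None,fx=4.8,fy=4.8,interpolation=cv2.INTER_CUBIC))
b=cv2.imread('pics/side0.png')
cv2.imwrite('pics/z2.png',cv2.resize(b[160:310,240:360],None,fx=4,fy=4,interpolation=cv2.INTER_CUBIC))
E
python3 - <<'E'
from h import *
im=manip.get_image('top'); print({k:im[k] for k in im if k!='color'})
E
```

```text
{'fx': 459.51515930656507, 'fy': 459.51515930656507, 'cx': 277.93310569785825, 'cy': 204.18684568422952, 'rvec': array([ 2.18077011, -2.20241033,  0.05125016]), 'tvec': array([0.00879801, 0.50081367, 1.68272356])}
```

View pics/z1.png

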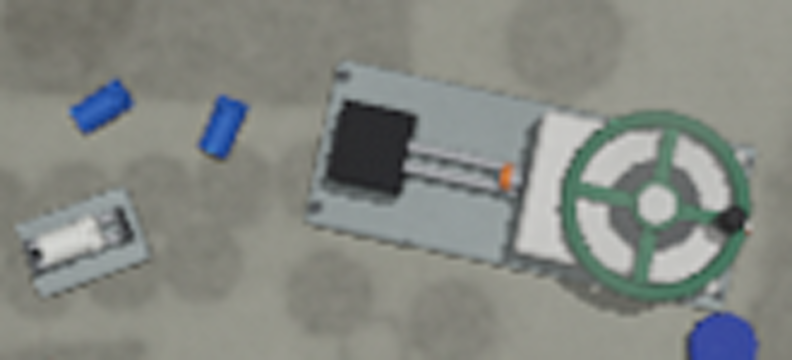

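View pics/z2.png

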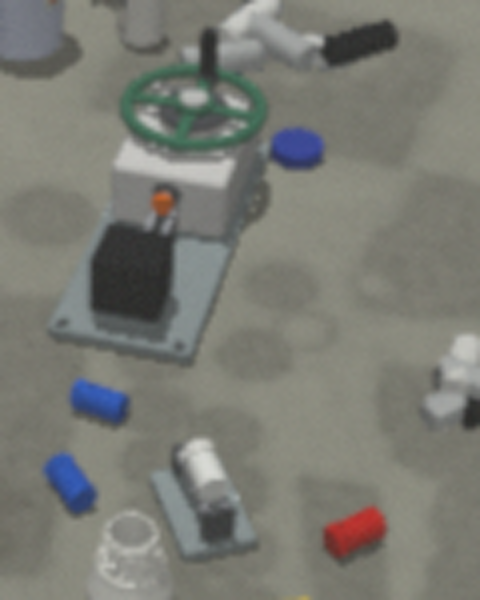

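```bash
cat >> h.py <<'E'
def ray(im,u,v,fish=False):
    x=(u-im['cx'])/im['fx'];y=(v-im['cy'])/im['fy']
    if fish:
        r=np.hypot(x,y); d=np.array([np.sin(r)*x/r,np.sin(r)*y/r,np.cos(r)]) if r>1e-9 else np.array([0,0,1.])
    else: d=np.array([x,y,1.])
    Rm=cv2.Rodrigues(np.array(im['rvec'],float))[0]
    return -Rm.T@np.array(im['tvec']).ravel(), Rm.T@d
def at(im,u,v,z,fish=False):
    c,d=ray(im,u,v,fish); return (c+d*(z-c[2])/d[2]).round(4)
def proj(im,p,fish=False):
    Rm=cv2.Rodrigues(np.array(im['rvec'],float))[0]; q=Rm@np.array(p)+np.array(im['tvec']).ravel()
    if fish:
        th=np.arctan2(np.hypot(q[0],q[1]),q[2]); k=th/np.hypot(q[0],q[1])
        return np.array([im['cx']+im['fx']*q[0]*k,im['cy']+im['fy']*q[1]*k])
    return np.array([im['cx']+im['fx']*q[0]/q[2],im['cy']+im['fy']*q[1]/q[2]])
def pose():
    s=manip.state(); q=np.array(s['tcp_rot']); return np.array(s['position']),R.from_quat(q[[1,2,3,0]]).as_matrix()
E
python3 - <<'E'
from h import *
im=manip.get_image('top')
f=lambda x,y,z: at(im,x/4.8+180-.4,y/4.8+165-.4,z)
w=f(658,204,.097);h=f(735,218,.1425);ch=f(372,147,.083);o=f(507,178,.055);cor=[f(*c,.014) for c in [(342,62),(308,222)]]
print('wheel',w,'handle',h,'chamber',ch,'tip',o,cor)
d=ch-w;print('yaw of +y', np.degrees(np.arctan2(-d[0],d[1])))
d=w-h;print('yaw handle', np.degrees(np.arctan2(-d[0],d[1])),np.linalg.norm(d[:2]))
print('rest',f(83,243,.012),'vial',f(68,241,.055), 'corners',[f(*c,.012) for c in [(17,228),(122,190),(150,260),(44,297)]])
p,M=pose();print(p);print(M)
E
```

```text
wheel [ 0.4849 -0.1324  0.097 ] handle [ 0.4723 -0.1832  0.1425] chamber [0.5297 0.077  0.083 ] tip [ 0.5074 -0.0227  0.055 ] [array([0.6007, 0.1031, 0.014 ]), array([0.4775, 0.1301, 0.014 ])]
yaw of +y -12.07606960881855
yaw handle -13.930041959314986 0.05233927779402388
rest [0.4631 0.3035 0.012 ] vial [0.4634 0.3069 0.055 ] corners [array([0.4752, 0.3544, 0.012 ]), array([0.5037, 0.2735, 0.012 ]), array([0.4495, 0.252 , 0.012 ]), array([0.4219, 0.3336, 0.012 ])]
[0.16395074 0.57714493 0.2312799 ]
[[ 2.73272511e-01  9.61936658e-01  1.12650129e-06]
 [ 9.61936657e-01 -2.73272510e-01 -6.10556779e-05]
 [-5.84238530e-05  1.77684613e-05 -9.99999998e-01]]
```

```bash
python3 -m inch '[[-0.03,0.06,0,0],[-0.03,0.06,0,0],[-0.03,0.06,0,0],[-0.03,0.06,0,0],[-0.03,0.06,0,0]]' 0
python3 - <<'E'
from h import *
p,M=pose();print(p);print(M)
print('to', M.T@(np.array([.463,.305,.23])-p))
E
```

```text
time_s: 2.52
position: [0.3973, 0.3664, 0.2312]
tcp_rot: [-0.001, 0.795, 0.607, 0.001]
force: [0.3, 0.8, -0.4]
grip_width: 0.0853
[0.39733556 0.36644448 0.2311892 ]
[[ 2.64095971e-01  9.64495151e-01  1.55644819e-03]
 [ 9.64491501e-01 -2.64099431e-01  2.76308182e-03]
 [ 3.07603609e-03  7.71462279e-04 -9.99994971e-01]]
to [-0.04192462  0.07955957  0.00112163]
```

```bash
python3 -m inch '[[-0.021,0.04,0,0],[-0.021,0.04,0,10.7],[0,0,0,10.7],[0,0,0,10.7],[0,0,0,10.7]]'; python3 -m inch '[[0,0,0,10.7],[0,0,0,4]]'
python3 - <<'E'
from h import *
p,M=pose();print(p);print(M)
im=save('wrist','w1.png')
print({k:im[k] for k in im if k!='color'})
print(find(im,'wrist','vial_center'),find(im,'wrist','rest_mid'),find(im,'wrist','vial_cap'))
E
```

```text
time_s: 3.15
position: [0.4694, 0.2981, 0.2315]
tcp_rot: [-0.001, 0.963, 0.27, 0.002]
force: [-0.1, 0.5, 0.4]
grip_width: 0.0852
time_s: 3.4
position: [0.4695, 0.2979, 0.2316]
tcp_rot: [-0.001, 0.99, 0.143, 0.002]
force: [0.8, 0.1, 0.4]
grip_width: 0.0853
[0.4695468  0.29792955 0.23162417]
[[ 0.95932745  0.28227476  0.00343629]
 [ 0.28226476 -0.95933147  0.00312138]
 [ 0.00417763 -0.00202448 -0.99998922]]
{'fx': 325.19226210127806, 'fy': 325.19226210127806, 'cx': 281.4508838236455, 'cy': 210.36626186079485, 'rvec': array([-2.79426221, -0.40139446, -0.07093846]), 'tvec': array([-0.53508662,  0.1055944 ,  0.42697591])}
[(0.93, [0.4645, 0.3034, 0.0591]), (0.83, [0.351, 0.3271, 0.0206]), (0.79, [0.5466, 0.2008, 0.0229]), (0.76, [0.5638, 0.2884, 0.0201]), (0.76, [0.4059, 0.4169, 0.0243])] [(0.96, [0.4622, 0.3128, 0.0133])] [(0.94, [0.3493, 0.3254, 0.0222]), (0.81, [0.5538, 0.2021, 0.0233]), (0.75, [0.4097, 0.4083, 0.0216]), (0.59, [0.5667, 0.2896, 0.018])]
```

View pics/w1.png

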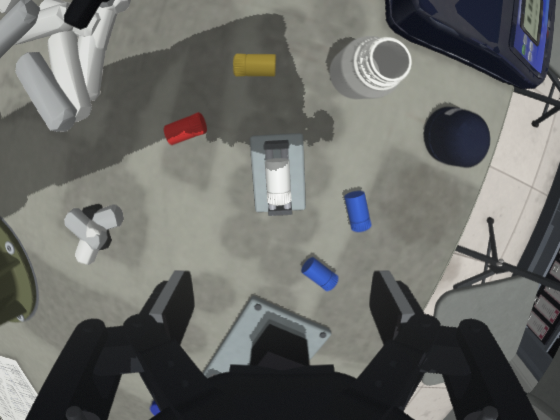

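Run:
```python
import cv2
a=cv2.imread('pics/w1.png')
cv2.imwrite('pics/w1z.png',cv2.resize(a[125:225,230:330],None,fx=6,fy=6,interpolation=cv2.INTER_CUBIC))
```

```text
(no output)
```

View pics/w1z.png

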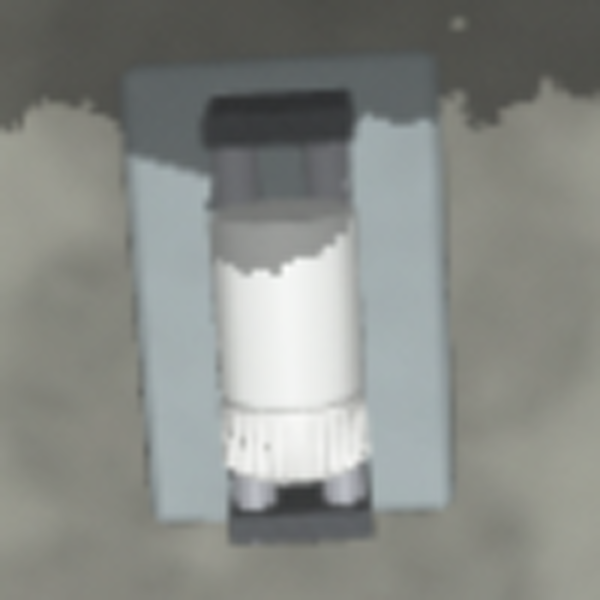

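Run:
```python
from h import *
im=manip.get_image('wrist')
c,_=ray(im,280,210,True);print('cam',c)
f=lambda x,y,z: at(im,x/6+230-.4,y/6+125-.4,z,True)
# ends: mid-row lines, edges
for nm,y,xl,xr in [('base',215,212,354),('body',395,223,361),('capend',465,228,370)]:
    print(nm,f(xl,y,.052),f(xr,y,.052),((f(xl,y,.052)+f(xr,y,.052))/2))
print('base top',f(284,203,.0625),f(284,217,.05),'cap end top',f(298,480,.0625))
P=[f(*p,.012) for p in [(124,75),(438,57),(456,508),(155,522)]];print(P,np.mean(P,0))
d=P[1]-P[2];e=P[0]-P[3];print([np.degrees(np.arctan2(v[1],v[0])) for v in(d,e)],np.linalg.norm(d),np.linalg.norm(P[1]-P[0]))
```

```text
cam [0.4451072 0.3760924 0.3738581]
base [0.4462 0.3194 0.052 ] [0.4689 0.3262 0.052 ] [0.45755 0.3228  0.052  ]
body [0.4566 0.29   0.052 ] [0.4791 0.2968 0.052 ] [0.46785 0.2934  0.052  ]
capend [0.4608 0.2783 0.052 ] [0.4843 0.2853 0.052 ] [0.47255 0.2818  0.052  ]
base top [0.4567 0.3265 0.0625] [0.4579 0.3222 0.05  ] cap end top [0.4722 0.2823 0.0625]
[array([0.4233, 0.3333, 0.012 ]), array([0.478 , 0.3531, 0.012 ]), array([0.5079, 0.2704, 0.012 ]), array([0.4522, 0.2508, 0.012 ])] [0.46535 0.3019  0.012  ]
[np.float64(109.8773435204139), np.float64(109.30551233648114)] 0.08793918353043773 0.05817327565128165
```

The vial at (278,182) lies on the rest, with its ribbed cap toward the bottom of the image (the loader side). Its centre is about (0.4645, 0.304) and its axis about 109.6°. Next I align above it.

```bash
cat >> h.py <<'E'
def to(tgt,ang=None):
    p,M=pose(); print('p',p.round(4),'xang',np.degrees(np.arctan2(M[1,0],M[0,0])).round(2),'tilt',M[:,2].round(4))
    print('tool delta',(M.T@(np.array(tgt)-p)).round(4), 'yaw', None if ang is None else round(np.degrees(np.arctan2(M[1,0],M[0,0]))-ang,2))
E
python3 -m inch '[[0,0,0,-3.2],[-0.003,-0.007,0.05,0]]'; python3 -c "
from h import *
to([.4645,.304,.031],19.6)"
```

```text
time_s: 3.9
position: [0.4676, 0.3056, 0.1848]
tcp_rot: [-0.003, 0.985, 0.174, 0.006]
force: [1.3, 0.4, -1.2]
grip_width: 0.0854
p [0.4676 0.3056 0.1848] xang 20.07 tilt [ 0.0107  0.0078 -0.9999]
tool delta [-0.0054  0.001   0.1537] yaw 0.47
```

```bash
python3 -m inch '[[-0.004,0.001,0.04,0.4],[0,0,0.02,0],[0,0,0,0]]'; python3 -c "
from h import *
to([.4645,.304,.031],19.6)
im=save('wrist','w2.png');print(find(im,'wrist','vial_center')[:2])"
```

```text
time_s: 4.28
position: [0.462, 0.3025, 0.1198]
tcp_rot: [-0.002, 0.985, 0.173, 0.003]
force: [-0.3, 0.3, 0.4]
grip_width: 0.0855
p [0.462  0.3025 0.1198] xang 19.88 tilt [ 0.006   0.0048 -1.    ]
tool delta [ 0.0022 -0.0003  0.0888] yaw 0.28
[(0.84, [0.4053, 0.4157, 0.0203]), (0.82, [0.5577, 0.2943, 0.0195])]
```

View pics/w2.png

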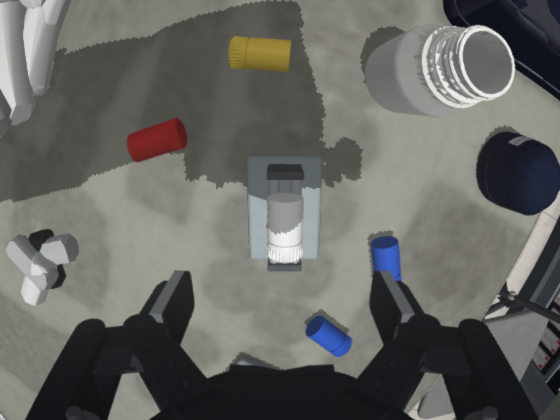

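Run:
```python
from h import *
im=manip.get_image('wrist')
a=im['color'][:,:,::-1]
cv2.imwrite('pics/w2z.png',cv2.resize(a[150:280,230:340],None,fx=4.6,fy=4.6,interpolation=cv2.INTER_CUBIC))
for c in [(0.4645,.304,.05)]:
    for yaw in [109.6]:
        d=np.array([np.cos(np.radians(yaw)),np.sin(np.radians(yaw)),0]);n=np.array([d[1],-d[0],0])
        for s in(-.022,.022):
            for t in (-.0125,0,.0125):
                print(s,t,proj(im,np.array(c)+s*d+t*n,True).round(1), proj(im,np.array(c)+s*d+[0,0,.0125],True).round(1))
```

```text
-0.022 -0.0125 [265.5 252.5] [282.9 260.3]
-0.022 0 [282.6 252.5] [282.9 260.3]
-0.022 0.0125 [299.7 252.5] [282.9 260.3]
0.022 -0.0125 [264.7 194.2] [283.3 199.4]
0.022 0 [283.  194.2] [283.3 199.4]
0.022 0.0125 [301.2 194.3] [283.3 199.4]
```

View pics/w2z.png

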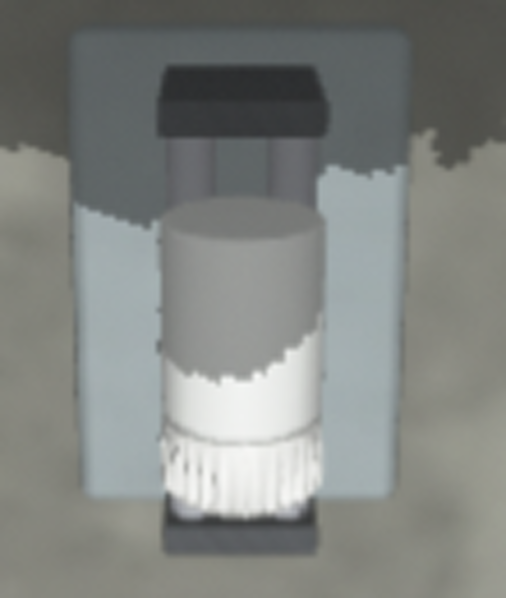

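```bash
python3 -m inch '[[0.003,0.001,0.03,0.3],[0,0,0.03,0],[0,0,0,0]]'; python3 -c "
from h import *
to([.4652,.3022,.031],19.6)"
```

```text
time_s: 4.8
position: [0.4717, 0.3067, 0.0664]
tcp_rot: [-0.005, 0.985, 0.17, 0.01]
force: [-0.4, -0.3, 0.7]
grip_width: 0.0855
p [0.4717 0.3067 0.0664] xang 19.57 tilt [ 0.0176  0.0124 -0.9998]
tool delta [-0.0084  0.0023  0.0352] yaw -0.03
```

```bash
python3 -m inch '[[-0.008,0.002,0.01,0],[0,0,0.01,0],[0,0,0.01,0],[0,0,0,0]]'; python3 -c "
from h import *
to([.4652,.3022,.031],19.6)"
```

```text
time_s: 5.3
position: [0.4673, 0.3038, 0.0383]
tcp_rot: [-0.006, 0.985, 0.17, 0.012]
force: [0.3, 0.5, 1.0]
grip_width: 0.0852
p [0.4673 0.3038 0.0383] xang 19.58 tilt [ 0.0223  0.0155 -0.9996]
tool delta [-0.0027  0.0008  0.0072] yaw -0.02
```

```bash
python3 -m inch '[[-0.003,0.001,0.0075,0],[0,0,0,0]]'; python3 -c "
from h import *
to([.4652,.3022,.031],19.6)"
```

```text
time_s: 5.55
position: [0.4651, 0.302, 0.0304]
tcp_rot: [-0.006, 0.985, 0.17, 0.012]
force: [0.1, 0.3, -0.6]
grip_width: 0.0855
p [0.4651 0.302  0.0304] xang 19.58 tilt [ 0.0227  0.0156 -0.9996]
tool delta [ 0.0002 -0.0002 -0.0006] yaw -0.02
```

```bash
python3 -m inch '[[0,0,0,0],[0,0,0,0],[0,0,0,0],[0,0,0,0],[0,0,0,0]]' 255;  python3 -m inch '[[0,0,0,0],[0,0,0,0]]'; python3 -c "
from h import *
to([.4652,.3022,.031],19.6)
save('wrist','w3.png')"
```

```text
time_s: 6.18
position: [0.4655, 0.3023, 0.0311]
tcp_rot: [-0.006, 0.985, 0.17, 0.013]
force: [0.1, -0.0, -0.4]
grip_width: 0.0232
time_s: 6.42
position: [0.4655, 0.3023, 0.0311]
tcp_rot: [-0.006, 0.985, 0.17, 0.013]
force: [-0.2, -0.2, 0.5]
grip_width: 0.0232
p [0.4655 0.3023 0.0311] xang 19.58 tilt [ 0.0233  0.0162 -0.9996]
tool delta [-0.0003 -0.      0.0001] yaw -0.02
```

View pics/w3.png

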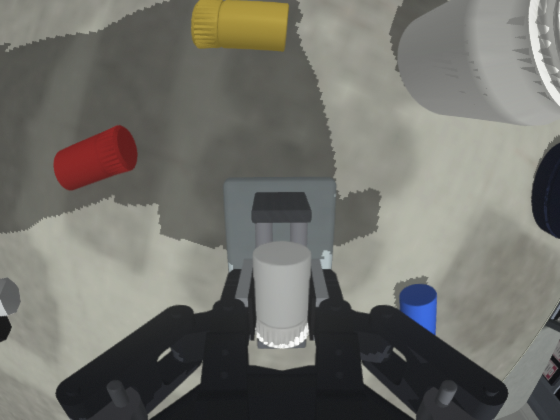

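The picture shows the vial centred between the pads at (282,290), cap toward the gripper. Lifting it and carrying it to the loader side.

```bash
python3 -m inch '[[0,0,-0.01,0],[0,0,-0.03,0],[0,0,-0.05,0],[0,0,-0.05,0],[0,0,-0.05,0]]'; python3 -c "
from h import *
to([.50,.05,.23],-12)
im=save('wrist','w4.png')
for t in ['loader','wheel_axis']: print(find(im,'wrist',t))"
```

```text
time_s: 7.1
position: [0.4583, 0.2974, 0.2245]
tcp_rot: [-0.005, 0.985, 0.17, 0.009]
force: [0.7, 1.0, -0.8]
grip_width: 0.0228
p [0.4583 0.2974 0.2245] xang 19.59 tilt [ 0.0169  0.0121 -0.9998]
tool delta [-0.0435  0.2471 -0.0078] yaw 31.59
[(0.63, [0.5285, 0.0974, 0.0568])]
[(0.74, [0.525, 0.0986, 0.0541])]
```

View pics/w4.png

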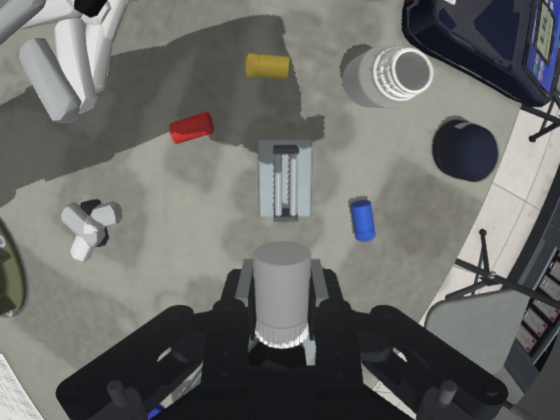

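```bash
python3 -m inch '[[0,0,-0.03,10.7],[0,0.03,0,10.7],[0,0.05,0,10.2],[0,0.06,0,0],[0,0.06,0,0]]'; python3 -c "
from h import *
to([.49,-.06,.26],-12)"
```

```text
time_s: 7.88
position: [0.4338, 0.0989, 0.2492]
tcp_rot: [-0.008, 0.994, -0.108, 0.008]
force: [1.2, -1.1, 0.1]
grip_width: 0.0232
p [0.4338 0.0989 0.2492] xang -12.44 tilt [ 0.0171  0.0133 -0.9998]
tool delta [ 0.0893  0.1428 -0.0119] yaw -0.44
```

```bash
python3 -m inch '[[0.03,0.05,-0.003,0],[0.03,0.05,-0.003,0],[0.03,0.045,-0.003,0],[0,0,0,0]]'; python3 -c "
from h import *
to([.49,-.06,.26],-12)
im=save('wrist','w5.png')
for t in ['loader','wheel_axis','handle_mid','trough','chamber']: print(t,find(im,'wrist',t))"
```

```text
time_s: 8.38
position: [0.4866, -0.0703, 0.2534]
tcp_rot: [-0.007, 0.994, -0.11, 0.005]
force: [-0.9, 0.5, 0.1]
grip_width: 0.0236
p [ 0.4866 -0.0703  0.2534] xang -12.67 tilt [ 0.0113  0.0135 -0.9998]
tool delta [ 0.0011 -0.0109 -0.0064] yaw -0.67
loader [(0.64, [0.5126, -0.0255, 0.0757])]
wheel_axis [(0.55, [0.5122, -0.0254, 0.0738])]
handle_mid [(0.75, [0.4983, -0.1032, 0.0928])]
trough [(0.74, [0.5126, -0.028, 0.078])]
chamber [(0.74, [0.5106, -0.0306, 0.0764]), (0.22, [0.4937, -0.1044, 0.0954])]
```

View pics/w5.png

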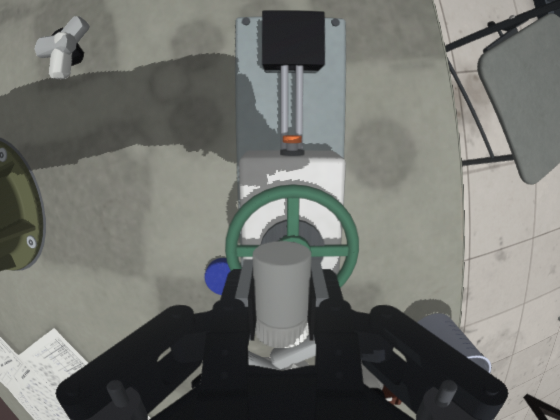

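Run:
```python
import cv2
a=cv2.imread('pics/w5.png')
cv2.imwrite('pics/w5z.png',cv2.resize(a[0:170,220:360],None,fx=3.5,fy=3.5,interpolation=cv2.INTER_CUBIC))
cv2.imwrite('pics/w5y.png',cv2.resize(a[130:300,215:375],None,fx=3.5,fy=3.5,interpolation=cv2.INTER_CUBIC))
```

```text
(no output)
```

View pics/w5z.png

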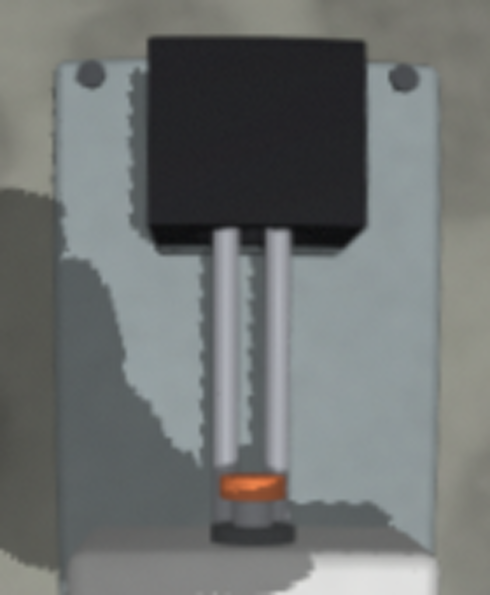

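View pics/w5y.png

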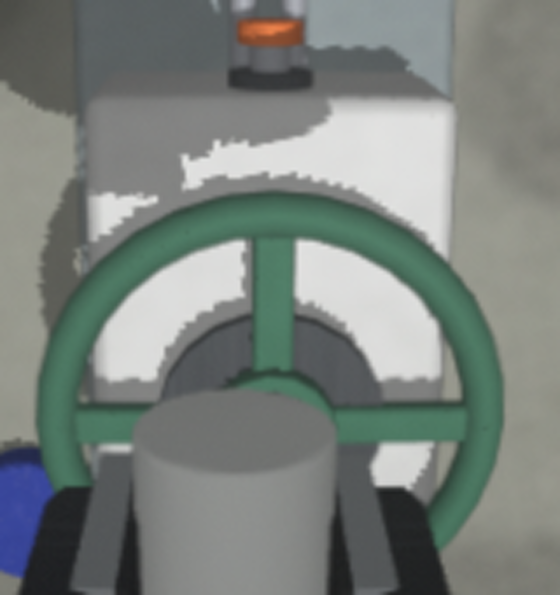

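Run:
```python
from h import *
im=manip.get_image('wrist')
f=lambda x,y,z: at(im,x/3.5+220-.4,y/3.5-.4,z,True)
g=lambda x,y,z: at(im,x/3.5+215-.4,y/3.5+130-.4,z,True)
print('chamber top',[f(*p,.083) for p in [(148,38),(366,42),(366,226),(148,226)]])
A=(f(212,250,.0406)+f(293,250,.0406))/2;B=(f(217,450,.0406)+f(288,450,.0406))/2
print('rods',A,B, f(212,250,.0406)-f(293,250,.0406),'ang',np.degrees(np.arctan2(*(A-B)[1::-1])))
print('tip',f(220,484,.055),f(287,484,.055),f(253,474,.064))
print('base',[f(*p,.014) for p in[(60,60),(438,66)]])
L,Rr,T=g(38,405,.090),g(503,405,.090),g(270,193,.092)
print('wheel',L,Rr,T,(L+Rr)/2,np.linalg.norm(L-Rr))
print('gearbox top',[g(*p,.076) for p in[(88,100),(455,98)]])
```

```text
chamber top [array([0.5069, 0.1133, 0.083 ]), array([0.5651, 0.1004, 0.083 ]), array([0.5533, 0.0477, 0.083 ]), array([0.4953, 0.0596, 0.083 ])]
rods [0.5242  0.05165 0.0406 ] [ 0.51095 -0.01     0.0406 ] [-0.0244  0.0051  0.    ] ang 77.87033936776386
tip [ 0.4989 -0.0171  0.055 ] [ 0.5186 -0.0213  0.055 ] [ 0.509  -0.0155  0.064 ]
base [array([0.4779, 0.1349, 0.014 ]), array([0.6014, 0.1075, 0.014 ])]
wheel [ 0.4179 -0.1087  0.09  ] [ 0.5539 -0.1391  0.09  ] [ 0.4983 -0.0601  0.092 ] [ 0.4859 -0.1239  0.09  ] 0.13935623416266668
gearbox top [array([ 0.4531, -0.0258,  0.076 ]), array([ 0.5563, -0.0474,  0.076 ])]
```

Rods run from pixel (284,65) to (298,130), with the orange tip at (292,140) and the chamber at (293,40). That puts the trough at about (0.517, 0.019) with the loader's +y at 77.6°.

```bash
python3 -m inch '[[0.005,-0.045,0,0],[0.005,-0.045,0,0],[0,0,0.03,0],[0,0,0.03,0],[0,0,0,0]]'; python3 -c "
from h import *
to([.517,.019,.0365],-12.4)"
```

```text
time_s: 9.35
position: [0.5163, 0.0283, 0.1961]
tcp_rot: [-0.008, 0.995, -0.103, 0.007]
force: [-0.3, 0.3, -0.2]
grip_width: 0.0236
p [0.5163 0.0283 0.1961] xang -11.8 tilt [ 0.0155  0.0145 -0.9998]
tool delta [0.0006 0.0117 0.1595] yaw 0.6
```

```bash
python3 -m inch '[[0,0.011,0.02,0.6],[0,0,0.025,0],[0,0,0.025,0],[0,0,0.02,0],[0,0,0,0]]'; python3 -c "
from h import *
to([.517,.019,.0365],-12.4)
save('wrist','w6.png')"
```

```text
time_s: 9.98
position: [0.5192, 0.0207, 0.1112]
tcp_rot: [-0.009, 0.994, -0.106, 0.011]
force: [0.9, 0.2, 0.7]
grip_width: 0.0232
p [0.5192 0.0207 0.1112] xang -12.21 tilt [ 0.0243  0.0148 -0.9996]
tool delta [-0.0034  0.0036  0.0746] yaw 0.19
```

View pics/w6.png

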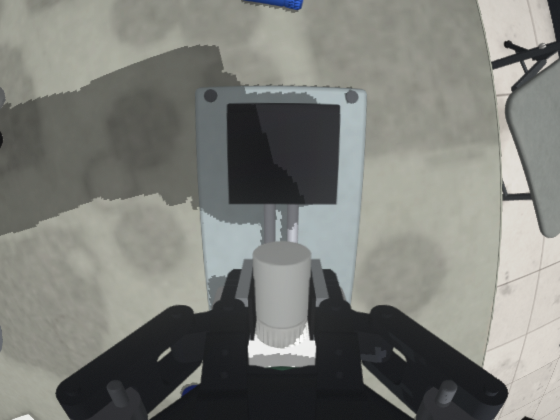

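Rods at (268..294, 220) are centred under the vial (282), so I continue down.

```bash
python3 -m inch '[[-0.003,0.003,0.015,0.2],[-0.001,0,0.015,0],[-0.001,0,0.015,0],[-0.001,0,0.01,0],[0,0,0,0]]'; python3 -c "
from h import *
to([.517,.019,.0365],-12.4)
save('wrist','w7.png')"
```

```text
time_s: 10.65
position: [0.5162, 0.02, 0.0556]
tcp_rot: [-0.009, 0.994, -0.108, 0.014]
force: [0.3, 0.2, -0.5]
grip_width: 0.0234
p [0.5162 0.02   0.0556] xang -12.41 tilt [ 0.0293  0.0149 -0.9995]
tool delta [0.0005 0.0012 0.0191] yaw -0.01
```

View pics/w7.png

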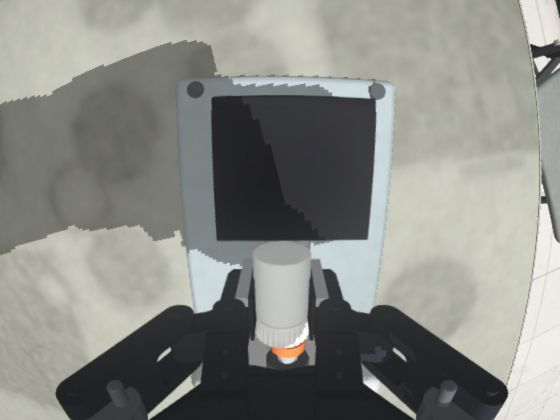

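Run:
```python
from h import *
im=manip.get_image('wrist')
a=im['color'][:,:,::-1]
cv2.imwrite('pics/w7z.png',cv2.resize(a[225:375,215:365],None,fx=4,fy=4,interpolation=cv2.INTER_CUBIC))
C=[at(im,u,v,.083,True) for u,v in [(211,97),(377,99),(370,240),(217,240)]];print(C)
m=(C[2]+C[3])/2;u=np.array([.2147,.9767,0]);print('trough',m-.035*u, 'ang',np.degrees(np.arctan2(*(C[0]+C[1]-C[2]-C[3])[1::-1])))
print('tip', at(im,288,346,.065,True), -.035*u+[.517,.019,0])
```

```text
[array([0.5093, 0.1085, 0.083 ]), array([0.5679, 0.0955, 0.083 ]), array([0.5567, 0.0415, 0.083 ]), array([0.4974, 0.0554, 0.083 ])]
trough [0.5195355 0.0142655 0.083    ] ang 77.82854179141256
tip [ 0.5109 -0.0191  0.065 ] [ 0.5094855 -0.0151845  0.       ]
```

View pics/w7z.png

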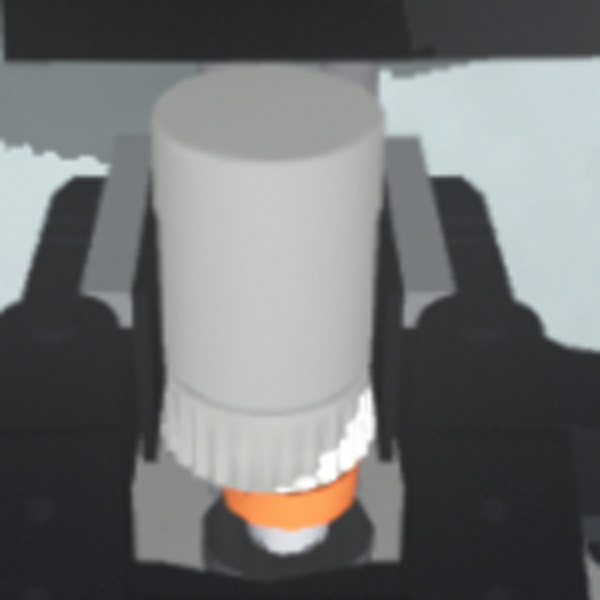

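Run:
```python
from h import *
im=manip.get_image('wrist')
f=lambda x,y,z: at(im,x/4+215-.4,y/4+225-.4,z,True)
p,M=pose(); v=p-.019*M[:,2]; print('vial by tcp',v)
b=f(267,112,v[2]);c=f(268,455,v[2]+.0);ct=f(268,488,v[2]+.0125-.0);bt=f(267,160,v[2]+.0125)
print('base mid',b,'base top',bt,'cap top',ct,'mean',(bt+ct)/2)
for z in (v[2],): print('edges', f(154,112,z),f(382,112,z))
```

```text
vial by tcp [0.51688795 0.01972752 0.07598659]
base mid [0.5208 0.0412 0.076 ] base top [0.5206 0.0419 0.0885] cap top [0.5117 0.0011 0.0885] mean [0.51615 0.0215  0.0885 ]
edges [0.5092 0.0438 0.076 ] [0.5326 0.0383 0.076 ]
```

Compared in the same image, the cradle line sits about 3 mm to the right of the vial (tip x 287.5, vial x 282). I correct that before lowering further.

```bash
python3 -m inch '[[0.003,0.005,0.004,0],[0,0,0.004,0],[0,0,0,0]]'
python3 - <<'E'
from h import *
to([.519,.0145,.0365],-12.4)
im=save('wrist','w8.png')
a=im['color'][:,:,::-1]
cv2.imwrite('pics/w8z.png',cv2.resize(a[200:380,185:395],None,fx=3.3,fy=3.3,interpolation=cv2.INTER_CUBIC))
E
```

```text
time_s: 11.18
position: [0.5209, 0.0141, 0.0494]
tcp_rot: [-0.009, 0.994, -0.108, 0.016]
force: [0.1, 0.6, 0.9]
grip_width: 0.0233
p [0.5209 0.0141 0.0494] xang -12.43 tilt [ 0.0338  0.015  -0.9993]
tool delta [-0.0023  0.0003  0.0129] yaw -0.03
```

View pics/w8z.png

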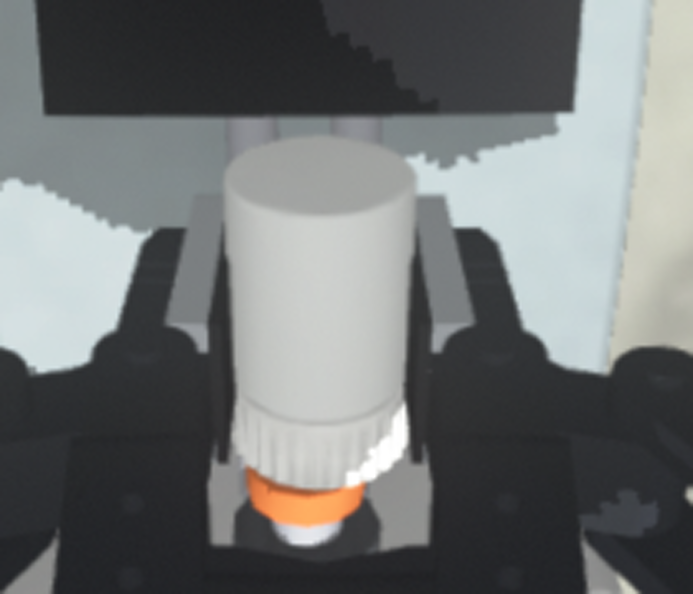

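```bash
python3 -m inch '[[-0.0025,0,0.004,0],[-0.0005,0,0.003,0],[0,0,0,0]]'
python3 - <<'E'
from h import *
to([.519,.0145,.0365],-12.4)
im=save('wrist','w9.png')
a=im['color'][:,:,::-1]
cv2.imwrite('pics/w9z.png',cv2.resize(a[200:380,185:395],None,fx=3.3,fy=3.3,interpolation=cv2.INTER_CUBIC))
E
```

```text
time_s: 11.6
position: [0.5182, 0.015, 0.0422]
tcp_rot: [-0.009, 0.994, -0.108, 0.016]
force: [0.5, -0.6, -0.9]
grip_width: 0.0237
p [0.5182 0.015  0.0422] xang -12.42 tilt [ 0.0343  0.0149 -0.9993]
tool delta [0.0007 0.0004 0.0057] yaw -0.02
```

View pics/w9z.png

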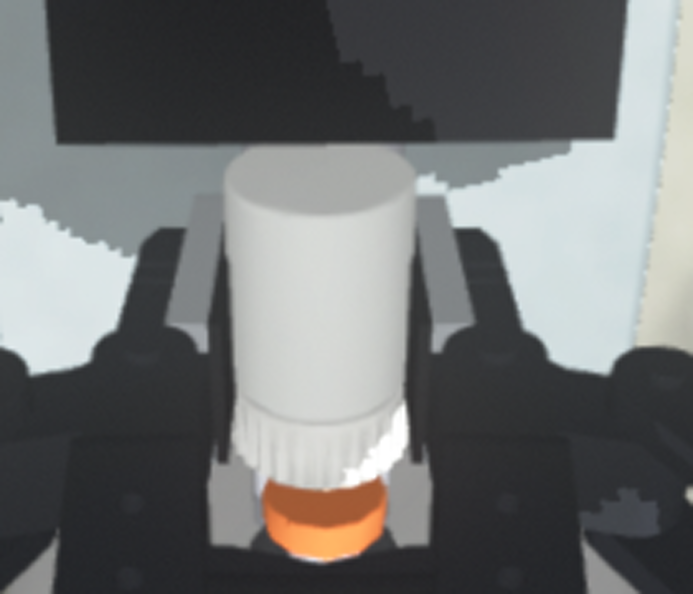

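```bash
python3 -m inch '[[0.0005,0,0.003,0],[0,0,0.002,0],[0,0,0,0]]'
python3 - <<'E'
from h import *
to([.519,.0145,.0365],-12.4)
E
```

```text
time_s: 12.02
position: [0.5189, 0.015, 0.0369]
tcp_rot: [-0.009, 0.994, -0.108, 0.016]
force: [-0.0, 0.1, -0.1]
grip_width: 0.0233
p [0.5189 0.015  0.0369] xang -12.42 tilt [ 0.0343  0.0149 -0.9993]
tool delta [0.0002 0.0005 0.0004] yaw -0.02
```

```bash
python3 -m inch '[[0,0,0.001,0],[0,0,0,0]]'
python3 - <<'E'
from h import *
to([.519,.0145,.0365],-12.4)
im=save('wrist','w10.png')
a=im['color'][:,:,::-1]
cv2.imwrite('pics/w10z.png',cv2.resize(a[200:380,185:395],None,fx=3.3,fy=3.3,interpolation=cv2.INTER_CUBIC))
E
```

```text
time_s: 12.28
position: [0.5192, 0.015, 0.0362]
tcp_rot: [-0.009, 0.994, -0.108, 0.016]
force: [-1.3, 0.4, 0.2]
grip_width: 0.0233
p [0.5192 0.015  0.0362] xang -12.42 tilt [ 0.0346  0.015  -0.9993]
tool delta [-0.      0.0005 -0.0003] yaw -0.02
```

View pics/w10z.png

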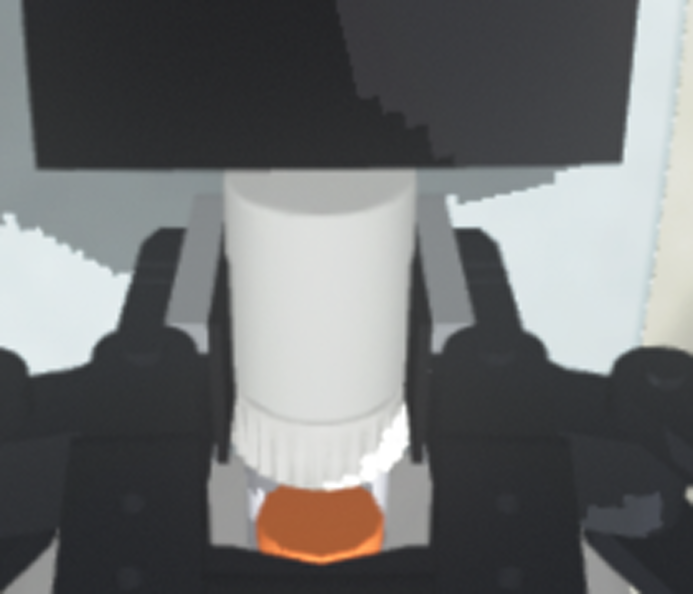

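The tip and vial are both at x≈320, so they line up and the vial is on the rods. Releasing.

```bash
python3 -m inch '[[0,0,0,0],[0,0,0,0],[0,0,0,0],[0,0,0,0],[0,0,0,0]]' 0;  python3 - <<'E'
from h import *
to([.519,.0145,.0365],-12.4)
im=save('wrist','w11.png')
E
```

```text
time_s: 12.95
position: [0.5193, 0.015, 0.0361]
tcp_rot: [-0.009, 0.994, -0.108, 0.016]
force: [-0.0, 0.5, -0.6]
grip_width: 0.0853
p [0.5193 0.015  0.0361] xang -12.42 tilt [ 0.0348  0.015  -0.9993]
tool delta [-0.0001  0.0005 -0.0004] yaw -0.02
```

View pics/w11.png

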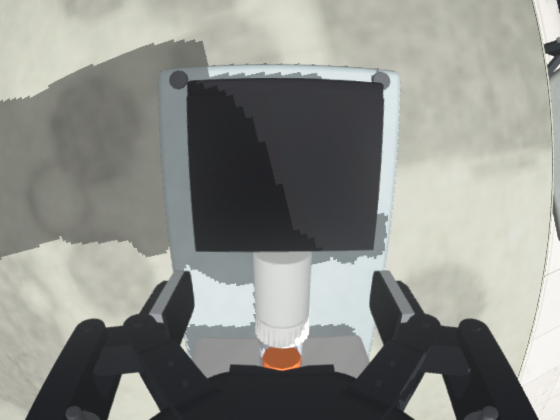

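The vial lies free in the cradle at (282,300), cap toward the orange tip at (282,357). Lifting off.

```bash
python3 -m inch '[[0,0,-0.015,0],[0,0,-0.04,0],[0,0,-0.05,0],[0,0,-0.05,0],[0,0,-0.04,0]]';  python3 - <<'E'
from h import *
to([.475,-.186,.25],-12.4)
im=save('wrist','w12.png')
E
```

```text
time_s: 13.62
position: [0.5096, 0.0119, 0.2375]
tcp_rot: [-0.009, 0.994, -0.108, 0.014]
force: [0.9, -0.1, -0.3]
grip_width: 0.0855
p [0.5096 0.0119 0.2375] xang -12.41 tilt [ 0.03    0.0149 -0.9994]
tool delta [ 0.0091  0.2005 -0.0164] yaw -0.01
```

View pics/w12.png

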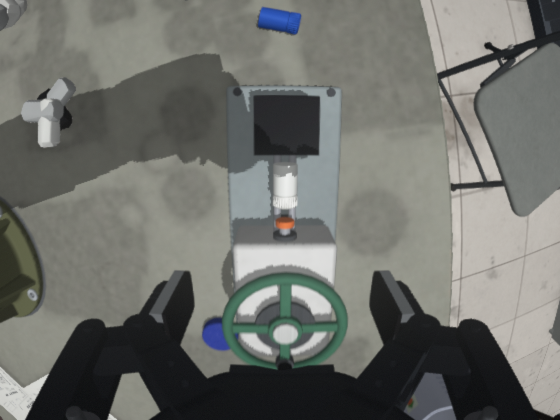

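```bash
python3 -m inch '[[0.002,0.05,-0.005,0],[0.002,0.05,-0.004,0],[0.002,0.05,-0.004,0],[0.002,0.045,0,0],[0,0,0,0]]';  python3 - <<'E'
from h import *
to([.475,-.186,.25],-12.4)
im=save('wrist','w13.png')
print({k:find(im,'wrist',k) for k in ['wheel_axis','handle_mid']})
E
```

```text
time_s: 14.3
position: [0.479, -0.1854, 0.2598]
tcp_rot: [-0.009, 0.994, -0.106, 0.023]
force: [0.0, 1.0, 0.3]
grip_width: 0.0858
p [ 0.479  -0.1854  0.2598] xang -12.22 tilt [ 0.0485  0.0127 -0.9987]
tool delta [-0.0042  0.0017  0.0096] yaw 0.18
{'wheel_axis': [(0.77, [0.4912, -0.1033, 0.0729])], 'handle_mid': [(0.86, [0.471, -0.1838, 0.1333])]}
```

View pics/w13.png

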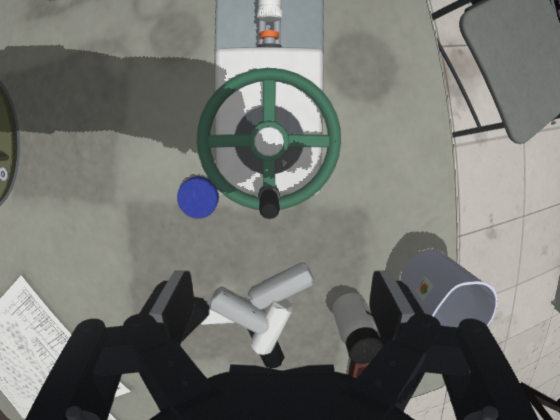

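```bash
T='from h import *
to([.475,-.186,.25],-12.4)'; python3 -m inch '[[-0.03,0,0,0],[0,0,0,0]]' |grep -c x;  python3 -c "$T"; python3 -m inch '[[0.01,0,0,0],[0.01,0,0,0],[0.01,0,0,0],[0,0,0,0]]' |grep -c x;  python3 -c "$T"; python3 -m inch '[[0,0,-0.03,0],[0,0,0,0]]' |grep -c x;  python3 -c "$T";python3 -m inch '[[0,0,0.03,0],[0,0,0,0]]' |grep -c x;  python3 -c "$T"
```

```text
0
p [ 0.4502 -0.1736  0.2583] xang -11.76 tilt [ 0.0482  0.0149 -0.9987]
tool delta [0.0264 0.0073 0.0093] yaw 0.64
0
p [ 0.4845 -0.1786  0.2601] xang -11.54 tilt [ 0.0503  0.0148 -0.9986]
tool delta [-0.0083  0.0094  0.0095] yaw 0.86
0
p [ 0.4831 -0.179   0.2899] xang -11.54 tilt [ 0.0484  0.0155 -0.9987]
tool delta [-0.0083  0.0094  0.0393] yaw 0.86
0
p [ 0.4843 -0.1786  0.2586] xang -11.56 tilt [ 0.0474  0.0158 -0.9987]
tool delta [-0.008   0.0094  0.008 ] yaw 0.84
```

```bash
T='from h import *
to([.475,-.186,.25],-12.4)'; python3 -m inch '[[0,-0.05,0,0],[0,-0.05,0,0],[0,0,0,0]]' |grep -c x;  python3 -c "$T"; python3 -m inch '[[-0.01,0.06,0,0],[0,0,0,0],[0,0.05,0,0],[0,0,0,0]]' |grep -c x;  python3 -c "$T"
```

```text
0
p [ 0.5048 -0.0792  0.2621] xang -11.73 tilt [ 0.0473  0.0156 -0.9988]
tool delta [-0.008   0.1109  0.009 ] yaw 0.67
0
p [ 0.4728 -0.1887  0.2609] xang -11.63 tilt [ 0.0491  0.0138 -0.9987]
tool delta [ 0.0011 -0.0028  0.011 ] yaw 0.77
```

Run:
```python
from h import *
im=save('wrist','w14.png')
a=im['color'][:,:,::-1]
cv2.imwrite('pics/w14z.png',cv2.resize(a[50:240,180:360],None,fx=3.1,fy=3.1,interpolation=cv2.INTER_CUBIC))
t=save('top','t1.png')
cv2.imwrite('pics/t1z.png',cv2.resize(t['color'][165:240,230:345,::-1],None,fx=5,fy=5,interpolation=cv2.INTER_CUBIC))
```

```text
(no output)
```

View pics/w14z.png

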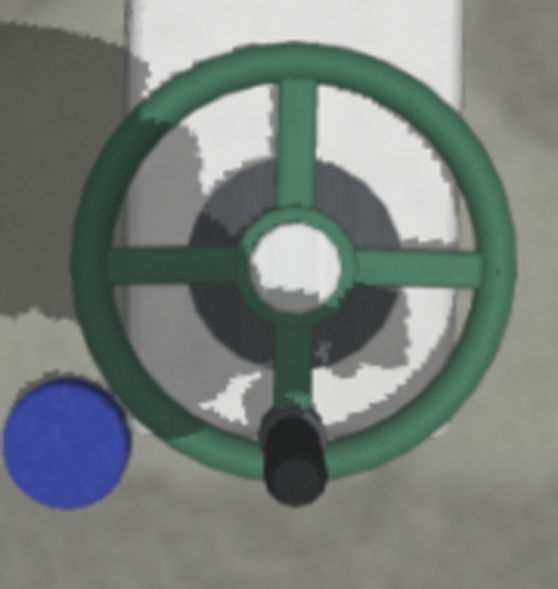

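View pics/t1z.png

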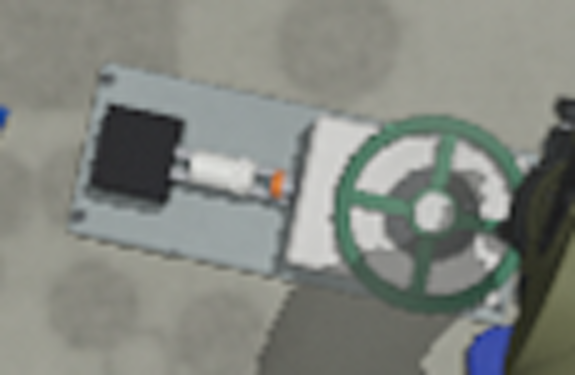

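Run:
```python
from h import *
im=manip.get_image('wrist')
f=lambda x,y,z: at(im,x/3.1+180-.4,y/3.1+50-.4,z,True)
print('handle',f(296,482,.1425),f(266,482,.1425),f(326,482,.1425),'base',f(290,425,.0965))
L,Rr,T,B=f(72,262,.09),f(515,262,.09),f(296,42,.09),f(296,481,.09)
print(L,Rr,(L+Rr)/2,(T+B)/2,np.linalg.norm(L-Rr),np.linalg.norm(T-B),'hub',f(296,265,.095))
p,M=pose();print('cam',ray(im,280,210,True)[0],'p',p)
```

```text
handle [ 0.4734 -0.1843  0.1425] [ 0.4654 -0.1825  0.1425] [ 0.4813 -0.186   0.1425] base [ 0.4738 -0.179   0.0965]
[ 0.4176 -0.1142  0.09  ] [ 0.5542 -0.1429  0.09  ] [ 0.4859  -0.12855  0.09   ] [ 0.4858  -0.13065  0.09   ] 0.13958241293228887 0.13997017539461754 hub [ 0.4858 -0.1304  0.095 ]
cam [ 0.48226591 -0.10826532  0.40480459] p [ 0.47349393 -0.18586398  0.26081563]
```

```bash
python3 -m inch '[[0,0,0.03,0.8],[0,0,0.03,0],[0,0,0.03,0],[0,0,0,0]]';  python3 - <<'E'
from h import *
to([.4757,-.186,.106],-12.4)
im=save('wrist','w15.png')
E
```

```text
time_s: 17.23
position: [0.4799, -0.1808, 0.1702]
tcp_rot: [-0.011, 0.994, -0.104, 0.025]
force: [-0.4, 0.2, 0.7]
grip_width: 0.0853
p [ 0.4799 -0.1808  0.1702] xang -11.93 tilt [ 0.0515  0.0158 -0.9985]
tool delta [-0.006   0.0076  0.0638] yaw 0.47
```

View pics/w15.png

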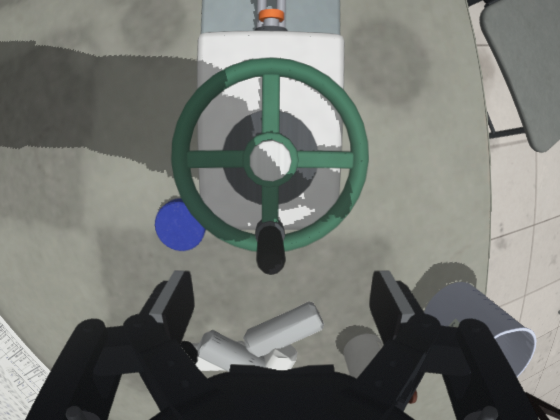

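```bash
python3 -m inch '[[-0.006,0.007,0.012,0.5],[-0.001,0,0.015,0],[-0.001,0,0.015,0],[0,0,0,0]]';  python3 - <<'E'
from h import *
to([.4757,-.186,.106],-12.4)
im=save('wrist','w16.png')
E
```

```text
time_s: 17.77
position: [0.4753, -0.1865, 0.1292]
tcp_rot: [-0.01, 0.994, -0.108, 0.028]
force: [-0.0, 0.7, 0.5]
grip_width: 0.0857
p [ 0.4753 -0.1865  0.1292] xang -12.43 tilt [ 0.0579  0.0133 -0.9982]
tool delta [-0.0009  0.      0.0232] yaw -0.03
```

View pics/w16.png

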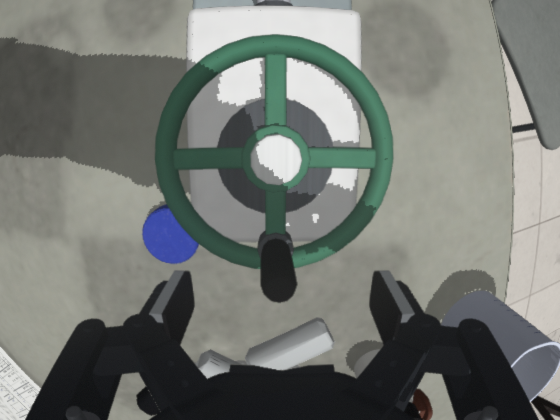

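```bash
python3 -m inch '[[-0.002,0,0.012,0],[-0.001,0,0.009,0],[0,0,0,0]]' 150;  python3 - <<'E'
from h import *
to([.4757,-.186,.106],-12.4)
im=save('wrist','w17.png')
a=im['color'][:,:,::-1]
cv2.imwrite('pics/w17z.png',cv2.resize(a[200:400,165:395],None,fx=3,fy=3,interpolation=cv2.INTER_CUBIC))
p,M=pose()
for o in (0,.01,.019,.036): print(o,proj(im,p-o*M[:,2],True).round(1))
E
```

```text
time_s: 18.2
position: [0.4745, -0.1859, 0.1078]
tcp_rot: [-0.009, 0.994, -0.108, 0.029]
force: [-0.7, 0.3, -0.1]
grip_width: 0.035
p [ 0.4745 -0.1859  0.1078] xang -12.43 tilt [ 0.0597  0.0126 -0.9981]
tool delta [ 0.0011 -0.0001  0.0019] yaw -0.03
0 [282.8 275.5]
0.01 [282.8 286. ]
0.019 [282.9 296.5]
0.036 [283.  319.4]
```

View pics/w17z.png

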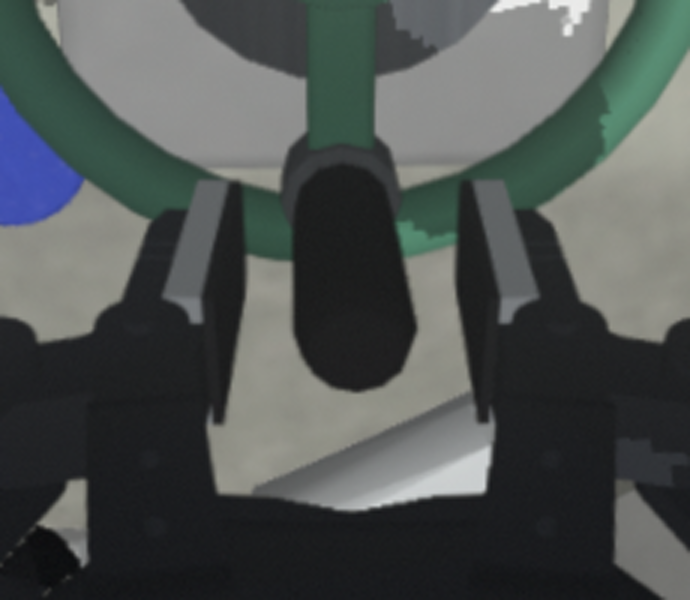

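```bash
python3 -m inch '[[0,0,0.001,0],[0,0,0,0],[0,0,0,0]]' 188; python3 -m inch '[[0,0,0,0],[0,0,0,0]]' 196; python3 -m inch '[[0,0,0,0],[0,0,0,0]]' 200; python3 -m inch '[[0,0,0,0],[0,0,0,0]]' 204
```

```text
time_s: 18.62
position: [0.4754, -0.1862, 0.1078]
tcp_rot: [-0.009, 0.994, -0.108, 0.03]
force: [0.1, -0.9, -0.1]
grip_width: 0.0224
time_s: 18.88
position: [0.4746, -0.186, 0.1078]
tcp_rot: [-0.009, 0.994, -0.108, 0.029]
force: [-0.9, -0.1, 0.2]
grip_width: 0.0196
time_s: 19.12
position: [0.4744, -0.186, 0.1079]
tcp_rot: [-0.009, 0.994, -0.108, 0.029]
force: [-1.7, -1.1, 0.7]
grip_width: 0.0182
time_s: 19.38
position: [0.4743, -0.186, 0.1079]
tcp_rot: [-0.009, 0.994, -0.108, 0.029]
force: [-1.4, 1.2, 1.1]
grip_width: 0.0176
```

```bash
python3 -m inch '[[0,0,0,0],[0,0,0,0]]' 215; python3 -m inch '[[0,0,0,0],[0,0,0,0]]' 255
cat >> h.py <<'E'
AX=np.array([.4866,-.1323]); U=np.array([.2147,.9767]); N=np.array([.9767,-.2147])
def crank(step,n=5,r0=None,AX=AX,ff=0.0):
    s=manip.state(); p,M=pose(); g=(p-.019*M[:,2])[:2]
    d=g-AX; th=np.degrees(np.arctan2(-d@N,-d@U))%360; r=np.linalg.norm(d)*1e3
    F=np.array(s['force']); t=np.radians(th); tan=-np.cos(t)*N+np.sin(t)*U; rad=-np.sin(t)*N-np.cos(t)*U
    print('t',round(s['time_s'],2),'th',th.round(1),'r',r.round(1),'Ftan',(F[:2]@tan).round(1),'Frad',(F[:2]@rad).round(1),'Fz',F[2].round(1),'z',p[2].round(4),'tilt',M[:2,2].round(3),'w',round(s['grip_width'],4))
    r0=r0 or r
    a=th; out=[]
    cur=-r*np.sin(t)*N-r*np.cos(t)*U
    for i in range(n):
        a2=np.radians(th+step*(i+1)); q=r0*(-np.sin(a2)*N-np.cos(a2)*U)
        dv=(q-cur)/1e3; cur=q
        tl=M.T@np.array([*dv,0]); out.append([round(tl[0],4),round(tl[1],4),0,0])
    print(out)
E
python3 -c "
from h import *
crank(8)"
```

```text
time_s: 19.62
position: [0.4741, -0.186, 0.108]
tcp_rot: [-0.009, 0.994, -0.108, 0.029]
force: [-1.3, 0.3, 3.3]
grip_width: 0.0166
time_s: 19.88
position: [0.4741, -0.186, 0.108]
tcp_rot: [-0.009, 0.994, -0.108, 0.029]
force: [-1.9, 0.2, 2.9]
grip_width: 0.0169
t 19.88 th 1.8 r 55.6 Ftan 1.9 Frad 0.3 Fz 2.9 z 0.108 tilt [0.059 0.012] w 0.0169
[[np.float64(-0.0077), np.float64(-0.0008), 0, 0], [np.float64(-0.0075), np.float64(-0.0018), 0, 0], [np.float64(-0.0072), np.float64(-0.0029), 0, 0], [np.float64(-0.0067), np.float64(-0.0039), 0, 0], [np.float64(-0.0061), np.float64(-0.0048), 0, 0]]
```

Grip is good, radius 55.6 mm and low forces. I start the turn with two cautious rows.

```bash
sed -i 's/out.append(\[round(tl\[0\],4),round(tl\[1\],4),0,0\])/out.append([float(round(tl[0],4)),float(round(tl[1],4)),0,0])/' h.py; for i in 1; do python3 -m inch '[[-0.003,-0.0003,0,0]]'; python3 -c "
from h import *
crank(8)"; done;  python3 -m inch '[[-0.005,-0.0006,0,0]]'; python3 -c "
from h import *
crank(8)"
```

```text
time_s: 20.0
position: [0.4727, -0.1855, 0.1081]
tcp_rot: [-0.009, 0.994, -0.108, 0.03]
force: [4.6, -2.0, -2.3]
grip_width: 0.0165
t 20.0 th 3.4 r 55.5 Ftan -4.9 Frad 0.7 Fz -2.3 z 0.1081 tilt [0.062 0.011] w 0.0165
[[-0.0077, -0.001, 0, 0], [-0.0075, -0.0021, 0, 0], [-0.0071, -0.0031, 0, 0], [-0.0066, -0.004, 0, 0], [-0.006, -0.0049, 0, 0]]
time_s: 20.12
position: [0.4693, -0.1846, 0.1081]
tcp_rot: [-0.008, 0.994, -0.108, 0.031]
force: [4.2, -2.1, -2.2]
grip_width: 0.0163
t 20.12 th 7.1 r 55.6 Ftan -4.6 Frad 0.6 Fz -2.2 z 0.1081 tilt [0.064 0.01 ] w 0.0163
[[-0.0076, -0.0015, 0, 0], [-0.0073, -0.0025, 0, 0], [-0.0069, -0.0035, 0, 0], [-0.0063, -0.0045, 0, 0], [-0.0057, -0.0053, 0, 0]]
```

```bash
python3 -m inch '[[-0.0076,-0.0012,0,0],[-0.0074,-0.0024,0,0],[-0.007,-0.0034,0,0],[-0.0065,-0.0043,0,0]]'; python3 -c "
from h import *
crank(8,r0=55.3)"
```

```text
time_s: 20.62
position: [0.4482, -0.172, 0.108]
tcp_rot: [-0.004, 0.993, -0.109, 0.036]
force: [2.3, -5.9, -0.9]
grip_width: 0.0168
t 20.62 th 32.7 r 56.2 Ftan -5.8 Frad 2.6 Fz -0.9 z 0.108 tilt [ 0.073 -0.   ] w 0.0168
[[-0.0057, -0.0054, 0, 0], [-0.0055, -0.0054, 0, 0], [-0.0047, -0.0061, 0, 0], [-0.0038, -0.0067, 0, 0], [-0.0028, -0.0072, 0, 0]]
```

```bash
python3 -m inch '[[-0.0057,-0.005,0,0],[-0.005,-0.0058,0,0],[-0.0042,-0.0064,0,0],[-0.0033,-0.007,0,0]]'; python3 -c "
from h import *
crank(8,r0=55.5)"
```

```text
time_s: 21.12
position: [0.4347, -0.1517, 0.1078]
tcp_rot: [0.005, 0.993, -0.111, 0.037]
force: [-2.6, -7.7, 3.1]
grip_width: 0.0166
t 21.12 th 58.0 r 56.6 Ftan -6.4 Frad 5.0 Fz 3.1 z 0.1078 tilt [ 0.072 -0.019] w 0.0166
[[-0.0028, -0.0074, 0, 0], [-0.0027, -0.0073, 0, 0], [-0.0017, -0.0076, 0, 0], [-0.0006, -0.0077, 0, 0], [0.0005, -0.0077, 0, 0]]
```

```bash
python3 -m inch '[[-0.0032,-0.0074,0,0],[-0.0022,-0.0077,0,0],[-0.0012,-0.008,0,0],[0,-0.008,0,0]]'; python3 -c "
from h import *
crank(8,r0=56.5)"
```

```text
time_s: 21.62
position: [0.4315, -0.1265, 0.1076]
tcp_rot: [0.014, 0.993, -0.114, 0.035]
force: [-4.8, -8.0, 7.3]
grip_width: 0.0164
t 21.62 th 84.2 r 56.7 Ftan -8.5 Frad 3.8 Fz 7.3 z 0.1076 tilt [ 0.066 -0.037] w 0.0164
[[-0.0001, -0.0079, 0, 0], [0.0008, -0.0078, 0, 0], [0.0018, -0.0077, 0, 0], [0.0029, -0.0073, 0, 0], [0.0039, -0.0069, 0, 0]]
```

```bash
python3 -m inch '[[0,-0.008,-0.0003,0],[0.001,-0.008,0,0],[0.002,-0.0078,0,0],[0.003,-0.0074,0,0]]'; python3 -c "
from h import *
crank(8,r0=56.5)"
```

```text
time_s: 22.12
position: [0.4391, -0.1041, 0.1075]
tcp_rot: [0.024, 0.992, -0.117, 0.031]
force: [-7.0, -7.6, 8.1]
grip_width: 0.0166
t 22.12 th 108.6 r 56.7 Ftan -10.1 Frad 2.1 Fz 8.1 z 0.1075 tilt [ 0.056 -0.055] w 0.0166
[[0.0031, -0.0073, 0, 0], [0.0039, -0.0069, 0, 0], [0.0048, -0.0062, 0, 0], [0.0056, -0.0055, 0, 0], [0.0063, -0.0047, 0, 0]]
```

```bash
python3 -m inch '[[0.0034,-0.0073,-0.0005,0],[0.0043,-0.0069,-0.0005,0],[0.0052,-0.0063,-0.0005,0],[0.006,-0.0056,0,0]]'; python3 -c "
from h import *
crank(8,r0=56)"
```

```text
time_s: 22.62
position: [0.4533, -0.0888, 0.1074]
tcp_rot: [0.032, 0.992, -0.119, 0.023]
force: [-10.8, -2.2, 16.6]
grip_width: 0.0166
t 22.62 th 130.4 r 56.3 Ftan -9.9 Frad 4.8 Fz 16.6 z 0.1074 tilt [ 0.038 -0.07 ] w 0.0166
[[0.0055, -0.0055, 0, 0], [0.0061, -0.0049, 0, 0], [0.0067, -0.004, 0, 0], [0.0072, -0.003, 0, 0], [0.0075, -0.002, 0, 0]]
```

```bash
sed -i 's/float(round(tl\[1\],4)),0,0\]/float(round(tl[1],4)),float(round(tl[2],4)),0]/' h.py; python3 -c "
from h import *
crank(8,r0=56)"
```

```text
t 22.62 th 130.4 r 56.3 Ftan -9.9 Frad 4.8 Fz 16.6 z 0.1074 tilt [ 0.038 -0.07 ] w 0.0166
[[0.0055, -0.0055, -0.0, 0], [0.0061, -0.0049, 0.0, 0], [0.0067, -0.004, 0.0001, 0], [0.0072, -0.003, 0.0002, 0], [0.0075, -0.002, 0.0003, 0]]
```

```bash
python3 -m inch '[[0.0058,-0.0055,-0.0015,0],[0.0064,-0.0048,-0.0015,0]]'; python3 -c "
from h import *
crank(8,r0=56)"
```

```text
time_s: 22.88
position: [0.46, -0.0845, 0.1077]
tcp_rot: [0.037, 0.992, -0.12, 0.017]
force: [-6.8, -7.5, -3.5]
grip_width: 0.0165
t 22.88 th 138.9 r 56.2 Ftan -9.6 Frad -3.3 Fz -3.5 z 0.1077 tilt [ 0.024 -0.078] w 0.0165
[[0.0062, -0.0047, -0.0001, 0], [0.0067, -0.004, 0.0, 0], [0.0072, -0.003, 0.0001, 0], [0.0076, -0.002, 0.0002, 0], [0.0078, -0.0009, 0.0003, 0]]
```

```bash
python3 -m inch '[[0.0066,-0.0043,-0.0006,0],[0.0071,-0.0033,-0.0006,0],[0.0075,-0.0023,-0.0006,0]]'; python3 -c "
from h import *
crank(8,r0=56)"
```

```text
time_s: 23.25
position: [0.473, -0.0798, 0.1076]
tcp_rot: [0.038, 0.992, -0.121, 0.008]
force: [-8.7, 2.7, 8.4]
grip_width: 0.0165
t 23.25 th 153.3 r 55.7 Ftan -7.8 Frad 4.8 Fz 8.4 z 0.1076 tilt [ 0.006 -0.077] w 0.0165
[[0.007, -0.0035, -0.0001, 0], [0.0075, -0.0022, 0.0, 0], [0.0077, -0.0011, 0.0001, 0], [0.0078, -0.0, 0.0002, 0], [0.0077, 0.0011, 0.0003, 0]]
```

```bash
python3 -m inch '[[0.0075,-0.0026,-0.0008,0],[0.0079,-0.0015,-0.0008,0],[0.008,-0.0004,-0.0008,0]]'; python3 -c "
from h import *
crank(8,r0=56)"
```

```text
time_s: 23.62
position: [0.4881, -0.0783, 0.1077]
tcp_rot: [0.036, 0.992, -0.12, -0.0]
force: [-6.9, 3.0, 3.5]
grip_width: 0.0168
t 23.62 th 169.3 r 55.4 Ftan -7.0 Frad 2.8 Fz 3.5 z 0.1077 tilt [-0.009 -0.071] w 0.0168
[[0.0076, -0.0017, -0.0001, 0], [0.0078, -0.0, 0.0001, 0], [0.0077, 0.0011, 0.0001, 0], [0.0075, 0.0021, 0.0002, 0], [0.0071, 0.0032, 0.0003, 0]]
```

```bash
python3 -m inch '[[0.008,-0.0008,-0.0005,0],[0.008,0.0003,-0.0005,0],[0.008,0.0013,-0.0005,0]]'; python3 -c "
from h import *
crank(8,r0=55.4)
save('top','t2.png'); save('side','s2.png')"
python3 - <<'E'
import cv2,numpy as np
a=cv2.resize(cv2.imread('pics/t2.png')[165:240,230:345],(460,300),interpolation=cv2.INTER_CUBIC)
b=cv2.resize(cv2.imread('pics/s2.png')[150:250,240:340],(300,300),interpolation=cv2.INTER_CUBIC)
cv2.imwrite('pics/m2.png',np.hstack([a,b]))
E
```

```text
time_s: 24.0
position: [0.5066, -0.0823, 0.1078]
tcp_rot: [0.033, 0.992, -0.12, -0.004]
force: [-3.2, 1.6, 0.1]
grip_width: 0.0163
t 24.0 th 189.2 r 55.2 Ftan -3.5 Frad 0.3 Fz 0.1 z 0.1078 tilt [-0.017 -0.065] w 0.0163
[[0.0076, 0.0014, 0.0001, 0], [0.0073, 0.0026, 0.0002, 0], [0.0068, 0.0036, 0.0002, 0], [0.0063, 0.0045, 0.0003, 0], [0.0056, 0.0053, 0.0004, 0]]
```

View pics/m2.png

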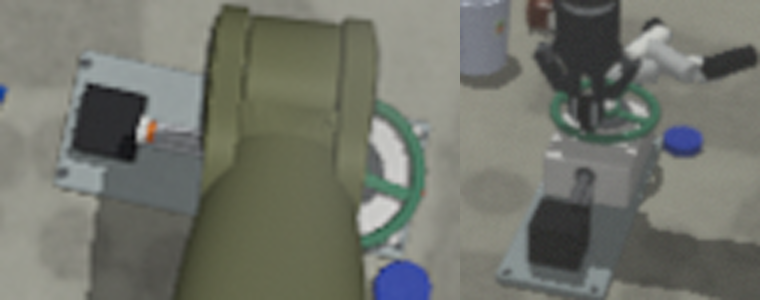

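At half a turn the orange tip sits at the chamber mouth with the vial inside. Continuing the turn.

```bash
python3 -m inch '[[0.0077,0.0021,0,0],[0.0073,0.0031,0,0],[0.0068,0.0041,0,0]]'; python3 -c "
from h import *
crank(8,r0=55.3)"
```

```text
time_s: 24.48
position: [0.5274, -0.0972, 0.1079]
tcp_rot: [0.033, 0.992, -0.12, -0.004]
force: [-1.6, -1.1, -4.8]
grip_width: 0.0163
t 24.48 th 216.1 r 54.9 Ftan -0.2 Frad -1.9 Fz -4.8 z 0.1079 tilt [-0.015 -0.065] w 0.0163
[[0.0063, 0.0045, 0.0003, 0], [0.0053, 0.0056, 0.0004, 0], [0.0045, 0.0063, 0.0004, 0], [0.0035, 0.0068, 0.0005, 0], [0.0025, 0.0073, 0.0005, 0]]
```

```bash
python3 -m inch '[[0.0058,0.005,0.0003,0],[0.005,0.0058,0.0004,0],[0.0041,0.0065,0.0004,0]]'; python3 -c "
from h import *
crank(8,r0=55)"
```

```text
time_s: 24.85
position: [0.5392, -0.1199, 0.1079]
tcp_rot: [0.034, 0.992, -0.12, -0.003]
force: [-1.5, 1.2, -2.3]
grip_width: 0.0165
t 24.85 th 243.1 r 54.6 Ftan -1.5 Frad -1.1 Fz -2.3 z 0.1079 tilt [-0.015 -0.067] w 0.0165
[[0.0035, 0.0068, 0.0005, 0], [0.0022, 0.0073, 0.0005, 0], [0.0011, 0.0076, 0.0005, 0], [0.0, 0.0077, 0.0005, 0], [-0.001, 0.0076, 0.0005, 0]]
```

```bash
python3 -m inch '[[0.003,0.007,0.0005,0],[0.002,0.0074,0.0005,0],[0.0009,0.0077,0.0005,0]]'; python3 -c "
from h import *
crank(8,r0=54.5)"
```

```text
time_s: 25.22
position: [0.5397, -0.144, 0.1079]
tcp_rot: [0.033, 0.992, -0.12, -0.003]
force: [-1.6, 2.7, -2.5]
grip_width: 0.0166
t 25.23 th 268.7 r 54.4 Ftan -2.4 Frad -2.1 Fz -2.5 z 0.1079 tilt [-0.014 -0.065] w 0.0166
[[-0.0001, 0.0076, 0.0005, 0], [-0.0012, 0.0075, 0.0005, 0], [-0.0023, 0.0072, 0.0005, 0], [-0.0033, 0.0069, 0.0005, 0], [-0.0042, 0.0063, 0.0004, 0]]
```

```bash
sed -i 's/^AX=.*; U=/AX=np.array([.4853,-.1321]); U=/' h.py; python3 -m inch '[[-0.0004,0.0078,0.0005,0],[-0.0015,0.0076,0.0005,0],[-0.0026,0.0072,0.0005,0]]'; python3 -c "
from h import *
crank(8)"
```

```text
time_s: 25.6
position: [0.5302, -0.1655, 0.108]
tcp_rot: [0.032, 0.992, -0.12, -0.002]
force: [1.2, 2.7, -3.0]
grip_width: 0.0162
t 25.6 th 293.1 r 55.5 Ftan -2.9 Frad -0.6 Fz -3.0 z 0.108 tilt [-0.013 -0.063] w 0.0162
[[-0.0034, 0.007, 0.0004, 0], [-0.0043, 0.0064, 0.0004, 0], [-0.0052, 0.0058, 0.0004, 0], [-0.0059, 0.005, 0.0003, 0], [-0.0065, 0.0041, 0.0002, 0]]
```

```bash
python3 -m inch '[[-0.0036,0.007,0.0004,0],[-0.0045,0.0064,0.0004,0],[-0.0055,0.0058,0.0004,0]]'; python3 -c "
from h import *
crank(8)"
```

```text
time_s: 25.98
position: [0.5121, -0.1815, 0.1081]
tcp_rot: [0.031, 0.992, -0.12, -0.002]
force: [3.3, 4.2, -4.3]
grip_width: 0.0163
t 25.98 th 318.3 r 55.2 Ftan -4.9 Frad -2.1 Fz -4.3 z 0.1081 tilt [-0.011 -0.062] w 0.0163
[[-0.006, 0.0048, 0.0003, 0], [-0.0066, 0.004, 0.0002, 0], [-0.0071, 0.003, 0.0002, 0], [-0.0074, 0.002, 0.0001, 0], [-0.0076, 0.0009, 0.0, 0]]
```

```bash
python3 -m inch '[[-0.0062,0.0046,0.0003,0],[-0.0069,0.0037,0.0002,0],[-0.0072,0.0026,0.0002,0]]'; python3 -c "
from h import *
crank(3)"
```

```text
time_s: 26.35
position: [0.4893, -0.188, 0.1082]
tcp_rot: [0.031, 0.992, -0.12, -0.001]
force: [4.0, 3.6, -4.7]
grip_width: 0.0165
t 26.35 th 343.3 r 54.9 Ftan -4.3 Frad -3.2 Fz -4.7 z 0.1082 tilt [-0.009 -0.062] w 0.0165
[[-0.0028, 0.0008, 0.0, 0], [-0.0028, 0.0007, 0.0, 0], [-0.0028, 0.0005, 0.0, 0], [-0.0029, 0.0004, 0.0, 0], [-0.0029, 0.0002, -0.0, 0]]
```

```bash
python3 -m inch '[[-0.005,0.0013,0,0],[-0.004,0.0008,0,0]]'; python3 -c "
from h import *
crank(3)";  python3 -m inch '[[-0.004,0.0006,0,0]]'; python3 -c "
from h import *
crank(3)"
```

```text
time_s: 26.6
position: [0.4795, -0.1878, 0.1082]
tcp_rot: [0.031, 0.992, -0.12, -0.0]
force: [4.7, 2.3, -6.1]
grip_width: 0.0166
t 26.6 th 353.5 r 54.8 Ftan -4.4 Frad -2.8 Fz -6.1 z 0.1082 tilt [-0.008 -0.062] w 0.0166
[[-0.0029, 0.0003, -0.0, 0], [-0.0029, 0.0002, -0.0, 0], [-0.0029, 0.0, -0.0, 0], [-0.0029, -0.0001, -0.0, 0], [-0.0029, -0.0003, -0.0, 0]]
time_s: 26.72
position: [0.4754, -0.1872, 0.1082]
tcp_rot: [0.031, 0.992, -0.12, 0.0]
force: [5.3, 3.7, -6.4]
grip_width: 0.0162
t 26.73 th 357.9 r 54.8 Ftan -4.6 Frad -4.6 Fz -6.4 z 0.1082 tilt [-0.007 -0.061] w 0.0162
[[-0.0029, 0.0001, -0.0, 0], [-0.0029, -0.0, -0.0, 0], [-0.0029, -0.0002, -0.0, 0], [-0.0028, -0.0003, -0.0, 0], [-0.0028, -0.0005, -0.0001, 0]]
```

```bash
for i in 1 ; do python3 -m inch '[[-0.0025,0,0,0]]' | grep -E 'force|position'; done; python3 -c "
from h import *
crank(3,1)"; python3 -m inch '[[-0.0025,0,0,0]]' | grep -E 'force|position'; python3 -c "
from h import *
crank(3,1)"
```

```text
position: [0.473, -0.1866, 0.1082]
force: [6.1, 2.2, -6.8]
t 26.85 th 0.5 r 54.7 Ftan -5.4 Frad -3.5 Fz -6.8 z 0.1082 tilt [-0.006 -0.061] w 0.0162
[[-0.0029, -0.0, -0.0, 0]]
position: [0.4724, -0.1864, 0.1084]
force: [13.7, 0.7, -14.3]
t 26.98 th 1.2 r 54.7 Ftan -13.2 Frad -3.9 Fz -14.3 z 0.1084 tilt [-0.002 -0.062] w 0.0164
[[-0.0029, -0.0001, -0.0, 0]]
```

```bash
python3 -m inch '[[-0.0025,0,0.0005,0]]' | grep -E 'force|position'; python3 -c "
from h import *
crank(3,1)"
```

```text
position: [0.4724, -0.1865, 0.1083]
force: [12.1, 1.5, -10.7]
t 27.1 th 1.3 r 54.7 Ftan -11.4 Frad -4.3 Fz -10.7 z 0.1083 tilt [ 0.003 -0.063] w 0.0166
[[-0.0029, -0.0001, -0.0001, 0]]
```

```bash
python3 -m inch '[[-0.0033,0,0.0003,0],[-0.0033,0,0.0003,0]]' | grep -E 'force|position'; python3 -c "
from h import *
crank(3,1)"
```

```text
position: [0.4721, -0.1864, 0.1084]
force: [15.1, 0.3, -15.8]
t 27.35 th 1.9 r 54.7 Ftan -14.6 Frad -4.0 Fz -15.8 z 0.1084 tilt [ 0.014 -0.065] w 0.0167
[[-0.0029, -0.0001, -0.0001, 0]]
```

```bash
python3 -m inch '[[-0.0037,0,0.0005,0]]' | grep -E 'force|position';python3 -m inch '[[-0.0037,0,0.0005,0]]' | grep -E 'force|position';python3 -m inch '[[-0.0037,0,0.0005,0]]' | grep -E 'force|position'; python3 -c "
from h import *
crank(3,1)"
```

```text
position: [0.472, -0.1864, 0.1084]
force: [16.1, -1.0, -13.4]
position: [0.472, -0.1864, 0.1084]
force: [16.6, 0.6, -15.0]
position: [0.472, -0.1864, 0.1084]
force: [16.4, 0.5, -15.1]
t 27.73 th 2.4 r 54.8 Ftan -15.7 Frad -4.6 Fz -15.1 z 0.1084 tilt [ 0.034 -0.07 ] w 0.0166
[[-0.0029, -0.0001, -0.0002, 0]]
```

Held about 16 N along the turn for 0.4 s against the stop. Relaxing and releasing.

```bash
python3 -m inch '[[0,0,0,0],[0,0,0,0],[0,0,0,0]]' | grep -E 'force|position'; python3 -m inch '[[0,0,0,0],[0,0,0,0],[0,0,0,0],[0,0,0,0],[0,0,0,0]]' 60| grep -E 'force|position|width';  python3 -c "
from h import *
crank(3,1)
save('wrist','w20.png')"
```

```text
position: [0.473, -0.1868, 0.1082]
force: [5.7, 2.6, -4.7]
position: [0.4702, -0.1893, 0.1091]
force: [0.7, 0.7, -0.1]
grip_width: 0.0652
t 28.73 th 3.3 r 57.9 Ftan -0.5 Frad -0.9 Fz -0.1 z 0.1091 tilt [ 0.032 -0.078] w 0.0652
[[-0.003, -0.0002, -0.0002, 0]]
```

View pics/w20.png

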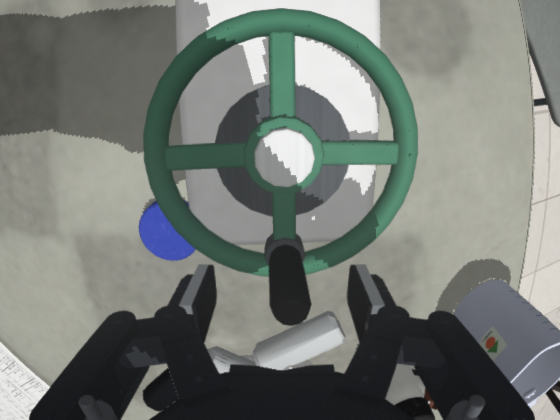

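Handle at (288,290) is home and free between the open fingers. Retreating upward along world z, then checking the result.

```bash
python3 -m inch '[[0,0,-0.015,0],[0,0,-0.03,0],[0,0,-0.05,0],[0,0,-0.05,0],[0,0,0,0]]' ; python3 -m inch '[[-0.03,0.03,-0.01,0],[-0.03,0.03,-0.01,0],[0,0,0,0]]'
python3 - <<'E'
from h import *
save('wrist','w21.png')
a=save('top','t3.png')['color'][165:240,230:345,::-1];b=save('side','s3.png')['color'][150:250,240:340,::-1]
cv2.imwrite('pics/m3.png',np.hstack([cv2.resize(a,(460,300),interpolation=cv2.INTER_CUBIC),cv2.resize(b,(300,300),interpolation=cv2.INTER_CUBIC)]))
E
```

```text
time_s: 29.4
position: [0.4652, -0.1775, 0.2617]
tcp_rot: [0.037, 0.992, -0.119, 0.021]
force: [-0.3, 0.4, -0.9]
grip_width: 0.065
time_s: 29.78
position: [0.3905, -0.2206, 0.2843]
tcp_rot: [0.037, 0.992, -0.118, 0.022]
force: [1.1, 0.0, 0.5]
grip_width: 0.0649
```

View pics/m3.png

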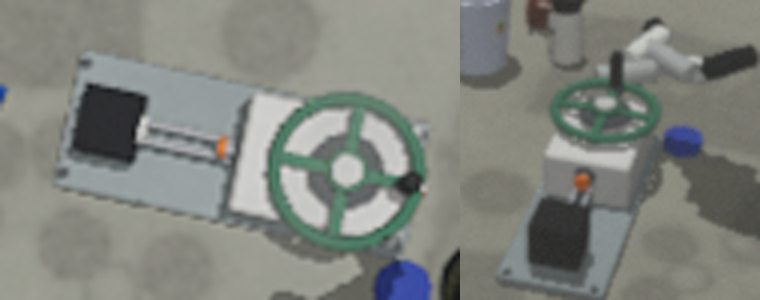

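View pics/w21.png

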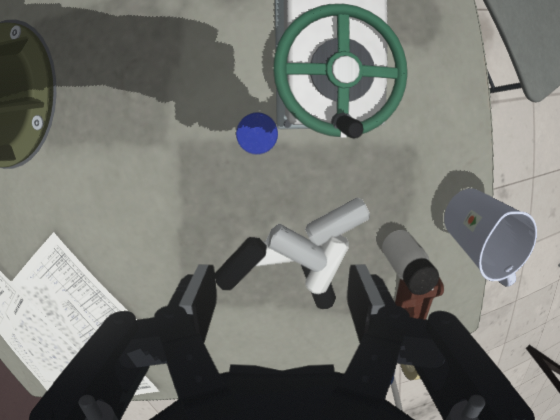

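```bash
python3 -c "
from h import *
print(manip.sign_off())"
```

```text
the job is handed in; nothing more can be done
None
```

I laid the vial in the cradle with its cap toward the pusher, turned the wheel one full clockwise revolution, pressed it home and let go. The job was handed in at about 30 s of the 70 s allowed.

**The turn:** The push along the turn, from the wrist force readings, was at most about 10 N. I then held about 15–16 N against the stop for roughly 0.4 s, with a peak reading of about 17 N. The coupling twist itself can't be read.

**Last pictures:**
- The pusher is back at home, and the handle is on its home side of the wheel.
- The vial is in the chamber, with only its cap edge showing at the mouth.
- The gripper is open and clear, reading about 1 N. The bottle and jar, and the jug I worked near, were never touched.

**Loose ends:**
- The tool drifted up to about 5° out of vertical during the turn, which I could not correct.
- That drift caused side loads of up to about 17 N vertically on the handle.
- I did not measure the wheel's final angle or the vial's depth directly. I judged both from the pictures and from the force rising when the wheel met its stop.

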